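# Ease the spring clip off the tilting bin's pivot pin

### The job

Free the pivot of the tin tilting bin: take up the thick bone folder with the narrow wedge end, rest its blade gently on the bare end of the pivot pin and slide it along under the bow of the spring clip until the clip backs up, spreads and lets go, keeping the blade down on the pin so that the clip is wedged off, not pulled off: touch the clip with nothing but the folder while it is on the pin, never force it, never jab the thin tin side of the bin behind, and do not swing the bin. Ease the clip off without letting it drop, set it down in the shallow tin tray and lay the folder flat on the shelf, leaving everything else where it lies.

Things in the scene. Friction and masses are not known exactly. Their poses are not given: they have to be found in the camera images.
- rack: Rack of the tin tilting bin, fixed; 200 mm deep (x), 252 wide (y). Origin: centre of its underside; x away from the robot at yaw 0, y left, z up. Two upright iron side plates 2.5 mm thick, 108 mm high; outer face of the right one is the plane y = -106 mm. The right pivot pin lies level along y through it, axis x = -10, z = 80 mm; over the pin both plates have a 14 mm slot open to the top.
- pin (a point): Point on the right pivot pin's axis in the outer face of the right side plate, rack frame (-10, -106, 80) mm. Steel pin 12 mm thick, crest 6 mm above this point; it sticks out 51 to 66 mm to a domed bare end. Bin and pins have 14 mm of side play along the axis: where they stand in it is not measured, and a push of under 16 N does not shift them.
- clip: Spring-steel omega clip astride the right pivot pin, 10 mm broad along it, 20 mm across, 22 high, 26 g. Origin: axis of its bore at mid-breadth (seated: on the pin's axis); y along the pin to the bin, z up to the bow. Sprung legs reach 11 mm below the origin. Pushed, it slides along the pin (about 1 N) until it backs up on a slotted thrust plate that is part of the pin, 0 to 19 mm behind it.
- clip_bow (a point): Mid-underside of the clip's flat bow, 9 mm above its origin (seated: 3 mm over the crest; 13 mm wide under it). Backed up, the load along the pin grows to some 3 to 8 N and falls sharply as it lets go, lifted 5 to 6 mm, the wedge's tip then 14 to 18 mm past the thrust plate's face. Then it sits loose astride the blade, 7 to 9 mm up; on the slope it slides off unless the tip is raised 15 degrees.
- bin (a joint): Swing of the tilting bin about its pivot pins: 0 rad as it stands, growing as it tips forward. Its right tin side is an upright plane across the pin, its outer face 19.5 mm behind the outer face of the right thrust plate: the folder's tip comes to within a few mm of it.
- folder: Heavy bone folder 165 mm long, 60 g, lying flat. Origin: on the flat underside, 100 mm behind the tip; x towards the tip, z up from the underside. Handle: x from -65 to +37 mm, 22 mm wide, 12 mm thick. Blade: x from +38 to +100 mm, 9 mm wide, flat underneath; 9.5 mm thick back of x = +68 mm, from there its top slopes evenly down to 1.5 mm at the tip. Centre of mass at x = -6 mm.
- folder_tip (a point): Tip of the folder's wedge, on the underside (folder frame +100, 0, 0 mm).
- tray: Shallow rectangular tin tray on the shelf, 110 mm (x) by 120 mm (y), outer height 8 mm, walls 2.5 mm, floor 2.5 mm thick; origin: centre of its underside.
- tile: White ceramic tile 105 by 115 by 8 mm with seven small round test casts on it (12 mm high in all); bystander. Origin: centre of its underside.
- sealbox_a: Round pewter seal box with a domed lid, 72 mm across, 42 mm high; bystander. Origin: centre of its underside.
- sealbox_b: A second pewter seal box like the first; bystander. Origin: centre of its underside.
- seal: Round brown shellac seal impression, 66 mm across, 10 mm high; bystander. Origin: centre of its underside.
- flat_folder: Ordinary flat bone folder, 174 by 24 mm and 4 mm thick with round ends, no wedge; bystander. Origin: centre of its underside.
- loupe: Black stand loupe, 48 mm across, 36 mm high; bystander. Origin: centre of its underside.
Mind the look-alikes: they are no part of the job. What is shaped like the folder but green or turquoise is not meant.

How it is judged:
By the outcome, as a careful person would: the job done as asked, in the order asked, and still so for the second after the job is handed in, with the robot touching nothing.
It also fails if it takes over 72 s, if anything falls off the work surface, if the arm or the gripper's body presses on something with over 40 N, if the wrist force passes 120 N, or if a joint passes its speed limit or range.

### The arm

A 7-joint arm with a two-finger parallel gripper is mounted at the origin on the work surface. World frame = base frame: x ahead of the robot, y to its left, z up, the work surface at z = 0. Lengths are in m, angles in rad, forces in N, time in s.
With the tool pointing down it reaches from about 0.425 to 0.925 m from the base axis. Payload 6.8 kg.
Tool frame: the origin (TCP) lies at the very end of the fingers, on their centre line; the grasp point (between the pads) lies 19 mm behind it; z points along the fingers, y is the line along which they close (so a half turn about z gives the same grasp; the last joint's range is limited). The gripper opens to 85 mm and grips with 20 to 120 N. Pads are 22 mm wide; open, the fingers measure 114 mm over their backs; the gripper's body (76 mm by 85 mm) begins 54 mm behind the grasp point. The pads swing forward as they close: fully open they stand 13 mm farther back than shut.
Start: joints at [-1.38, 0.477, 0.022, 1.555, -0.011, 1.109, -0.083], TCP at [0.199, 0.645, 0.231] pointing down, gripper open.
Joint ranges: [-2.96, 2.96], [-0.34, 2.1], [-1.41, 1.46], [0.24, 2.44], [-1.37, 4.51], [0.17, 1.92], [-2.96, 2.96]. Speed limits (rad/s): [2.39, 2.39, 3.14, 3.14, 3.14, 3.14, 3.14].

### API

Orientations are given as a rotation vector (axis times angle).
In Python, from bench import monitor, optics, r gives the robot as it stands.
- The arm moves only by the shell command python3 -m crank 'ROWS' [OPENING] [FORCE]. ROWS is JSON, a list of rows, each a list of 2 entries, a list of its own where there are three numbers: the shift along the tool's x, y, z in cm, then the turn, a rotation vector about the tool's x, y, z in rad. A call has 1 to 5 rows; each row shifts and turns the commanded pose from where the row before left it, along the tool's axes as they then stand; what a row does not reach is not made up. A row lasts 1/10 s, in which the tool goes at most 50 mm and 8.59 degrees, less where a joint would pass 70% of its speed; a pose out of reach is approached as far as the arm can. A call is refused whole if a number of a shift passes 5 or a number of a turn 0.15, either way. A call with a gripper value outside its range is refused whole. OPENING is the finger opening in cm, from 0 to 8.54, set as the call begins (- or left out, the last holds). The fingers move at their own pace and stop on an object; FORCE is the grip in N (left out, the last holds). Time passes only in rows, so rows that do not move let the fingers close. It gives the time, the measured TCP pose, the force, the opening and the grip force at its end, in the units of the state.
- monitor.get_obs(): the state, without advancing time (a new reading comes with each control period).
- optics.grab_frame(name): name is "scene" or "top"; returns (picture, depth): 400x640x3 uint8, red, green, blue; 400x640 float32, m along the optical axis (not along the pixel's ray), 0 where there is no reading.
- optics.camera_model(name): a dict with "vertical_fov" (degrees; the focal length in pixels is half the picture's height over the tangent of half this angle, whatever the lens; pixels are square), "cx", "cy" (the principal point, pixels), "D" ([k1, k2, p1, p2, k3] as OpenCV has them; the pictures are not rectified), "R" (3x3) and "t" (3): a world point X has camera coordinates R X + t. Camera axes: x right, y down, z forward; pixel columns grow to the right and rows downward; lengths in m; the calibration is good to about 2 mm. A picture is of the moment at which its call begins. camera_model takes no time and is no camera call.
- r.hand_in(): hands the job in; it is judged then, once.
The state is a dict: "clock": time; "joints": joint angles; "qvel": joint speeds; "tau": joint torques, N m; "tcp_pos": TCP position; "orientation": TCP orientation; "contact_force": force on the tool from outside, world axes, zero at the start; "moment": the same for the moment, N m; "grip_width": finger opening in m; "gripper_force": force on a finger pad.
Only numpy, scipy, OpenCV 4.12 (cv2) and the standard library are available. Lean on these libraries where they do the work, as an engineer would, in place of code of your own. Each camera call takes 0.05 s, during which the arm holds its last target. There are 200 camera calls.

## Working session

There is one attempt and no reset: what is moved stays moved. The work goes in short steps, Python scripts to look and compute and a shell command to move; the robot and the scene stay as the last step left them, time stands still between calls to the robot, and variables do not carry over. Pictures are saved under pics/ and viewed, at most 10 in all, crops included, and the job is handed in when it is done.

```bash
ls; mkdir -p pics
cat > h.py <<'E'
import numpy as np, cv2
from bench import monitor, optics, r
from scipy.spatial.transform import Rotation as Ro
def cam(n):
    m=optics.camera_model(n); f=200/np.tan(np.radians(m["vertical_fov"])/2)
    K=np.array([[f,0,m["cx"]],[0,f,m["cy"]],[0,0,1]]); return K,np.array(m["D"],float),np.array(m["R"]),np.array(m["t"])
def shot(n,name):
    p,d=optics.grab_frame(n); cv2.imwrite(f"pics/{name}.png",p[:,:,::-1]); np.save(f"pics/{name}.npy",d); return p,d
def world(n,uv,z):
    "uv Nx2, z: depth array per point"
    K,D,R,t=cam(n); uv=np.array(uv,float).reshape(-1,1,2)
    q=cv2.undistortPoints(uv,K,D)[:,0]; z=np.atleast_1d(z)
    P=np.c_[q*z[:,None],z]; return (P-t)@R
def cloud(n,d):
    v,u=np.mgrid[0:400,0:640]; return world(n,np.c_[u.ravel(),v.ravel()],d.ravel()).reshape(400,640,3)
def onplane(n,uv,h):
    K,D,R,t=cam(n); q=cv2.undistortPoints(np.array(uv,float).reshape(-1,1,2),K,D)[:,0]
    ray=np.c_[q,np.ones(len(q))]@R; c=-R.T@t; s=(h-c[2])/ray[:,2]; return c+ray*s[:,None]
def pix(n,X):
    K,D,R,t=cam(n); return cv2.projectPoints(np.array(X,float).reshape(-1,3),cv2.Rodrigues(R)[0],t,K,D)[0][:,0]
E
python3 - <<'E'
from h import *
for n in("scene","top"):
    shot(n,n+"0"); K,D,R,t=cam(n); print(n,K[0,0],D,-R.T@t,R[2])
print(monitor.get_obs())
E
```

```text
pics
scene 378.90235211626225 [-0.02736212  0.          0.          0.          0.        ] [1.23229744 0.24124781 0.75954962] [-0.69209391 -0.38195238 -0.6124691 ]
top 372.64398571593006 [-0.06076869  0.          0.          0.          0.        ] [ 0.26062664 -0.14616005  1.12668652] [ 1.85952989e-01  6.10351451e-06 -9.82558642e-01]
{'clock': 0.1, 'joints': array([-1.38013184,  0.47770269,  0.02237595,  1.55634016, -0.01150866,
        1.10931882, -0.08309824]), 'qvel': array([ 1.81278806e-03, -3.09264699e-03,  1.58441563e-03, -5.36649376e-04,
        3.90495582e-05,  4.94131878e-04,  1.14270989e-03]), 'tau': array([ 4.70417377e-03, -5.97763181e+01,  1.61366232e+00, -2.81954974e+01,
        1.27592884e-02,  5.00627721e-03, -2.98900761e-05]), 'tcp_pos': array([0.19855023, 0.64458002, 0.23043873]), 'orientation': array([-4.67554822e-01, -3.10648444e+00,  2.56992745e-03]), 'contact_force': array([ 0.25304732, -0.23744318,  0.78843319]), 'moment': array([ 0.04226338, -0.01456298, -0.00599512]), 'gripper_force': 0.0, 'grip_width': 0.08543359218666076}
```

View pics/scene0.png

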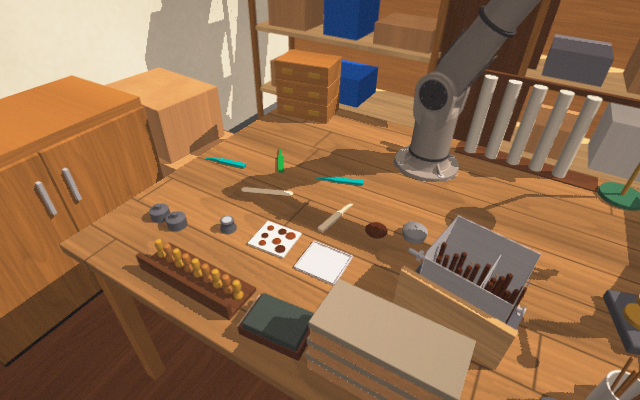

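View pics/top0.png

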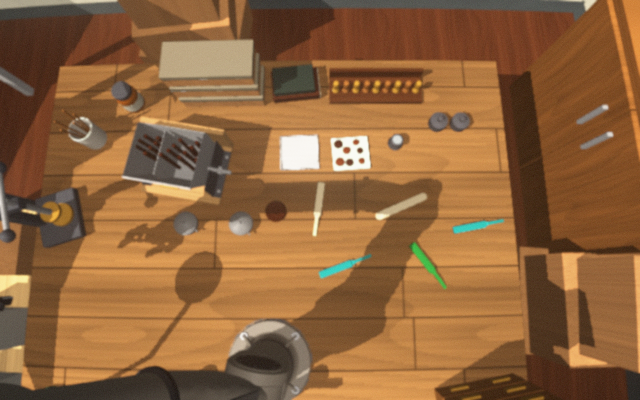

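Run:
```python
from h import *
s=cv2.imread("pics/scene0.png");t=cv2.imread("pics/top0.png")
a=cv2.resize(s[205:305,390:490],(500,500),interpolation=cv2.INTER_CUBIC)[:300]
a=cv2.resize(s[230:290,395:455],(400,400),interpolation=cv2.INTER_CUBIC)
b=cv2.resize(t[145:205,185:245],(400,400),interpolation=cv2.INTER_CUBIC)
c=cv2.resize(t[175:241,270:438],(800,200)if 0 else(509,200),interpolation=cv2.INTER_CUBIC)
c2=cv2.resize(s[200:235,312:358],(263,200),interpolation=cv2.INTER_CUBIC)
o=np.zeros((600,800,3),np.uint8);o[:400,:400]=a;o[:400,400:]=b;o[400:,:509]=c;o[400:,515:778]=c2
cv2.imwrite("pics/crop1.png",o)
d=np.load("pics/top0.npy");C=cloud("top",d)
ds=np.load("pics/scene0.npy");S=cloud("scene",ds)
# folder: bright bone pixels above table
for nm,Cl,im,box in(("top",C,t,(170,245,295,340)),("scene",S,s,(198,238,310,362))):
    v0,v1,u0,u1=box;sub=Cl[v0:v1,u0:u1];m=(sub[...,2]>.004)&(sub[...,2]<.03);hsv=cv2.cvtColor(im,cv2.COLOR_BGR2HSV)[v0:v1,u0:u1]
    P=sub[m];print(nm,len(P),np.median(sub[...,2]));
    c=P.mean(0);w,V=np.linalg.eigh(np.cov((P-c)[:,:2].T));ax=V[:,1];q=(P-c)[:,:2]@ax;l=(P-c)[:,:2]@V[:,0]
    print(c,ax,np.percentile(q,[0,2,98,100]))
    for k in np.arange(-.1,.1,.01):
        mm=(q>k)&(q<k+.01)
        if mm.sum():print(round(k,3),mm.sum(),l[mm].min().round(4),l[mm].max().round(4),np.median(P[mm,2]).round(4))
```

```text
top 316 -0.0007293537398967851
[ 0.46058477 -0.14117648  0.0097805 ] [-0.99088137  0.13473717] [-0.06834346 -0.06349198  0.08118858  0.13195529]
-0.07 15 -0.0422 0.0356 0.0117
-0.06 26 -0.0106 0.0551 0.0103
-0.05 22 -0.0118 0.0098 0.0111
-0.04 28 -0.0733 0.0325 0.0093
-0.03 25 -0.0099 0.0146 0.0107
-0.02 25 -0.0677 0.0106 0.0101
-0.01 25 -0.0105 0.0424 0.0108
-0.0 22 -0.0089 0.0104 0.0105
0.01 26 -0.0108 0.0107 0.0102
0.02 26 -0.0097 0.0492 0.0095
0.03 21 -0.0082 0.0387 0.0088
0.04 10 -0.0038 0.0052 0.0096
0.05 12 -0.0026 0.0503 0.0082
0.06 12 -0.0044 0.0323 0.0085
0.07 12 -0.0514 0.0215 0.0061
0.08 7 -0.0505 0.0204 0.0051
0.09 1 -0.0031 -0.0031 0.0051
scene 238 -0.00034531621451663235
[ 0.46699241 -0.14239784  0.009943  ] [-0.99260894  0.12135689] [-0.0620446  -0.06005086  0.08714614  0.1116044 ]
-0.07 6 -0.0066 0.0064 0.0062
-0.06 24 -0.008 0.0119 0.0104
-0.05 22 -0.0091 0.0105 0.0104
-0.04 16 -0.0094 0.0112 0.0111
-0.03 21 -0.0086 0.0093 0.0116
-0.02 19 -0.0089 0.0104 0.0112
-0.01 17 -0.0095 0.0117 0.0112
-0.0 19 -0.0083 0.0117 0.0108
0.01 18 -0.0102 0.0103 0.0106
0.02 18 -0.0103 0.0091 0.0112
0.03 17 -0.0098 0.0116 0.0109
0.04 7 -0.0062 0.0075 0.0089
0.05 9 -0.0043 0.0059 0.0085
0.06 8 -0.0053 0.0045 0.0073
0.07 8 -0.0037 0.0034 0.0081
0.08 5 -0.0035 0.0041 0.0056
0.09 3 -0.0053 0.0021 0.0049
```

View pics/crop1.png

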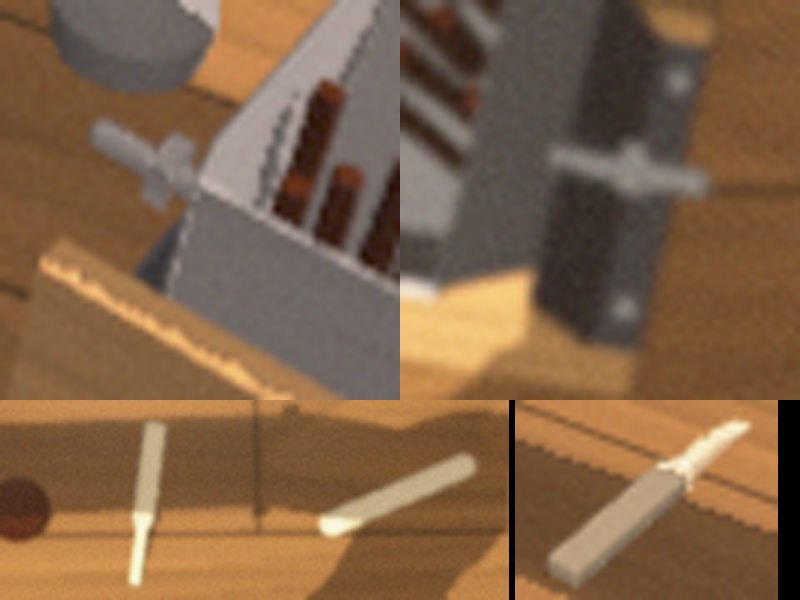

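Run:
```python
from h import *
np.set_printoptions(precision=4,suppress=True)
s=cv2.imread("pics/scene0.png");t=cv2.imread("pics/top0.png")
C=cloud("top",np.load("pics/top0.npy"));S=cloud("scene",np.load("pics/scene0.npy"))
# pixel-based on plane z = .086 (top crest) 
P=onplane("top",[[231.2,172.4],[219.8,169.7],[208.3,168.5]],.083);print(P)
P=onplane("scene",[[410,249.8],[395+165/6.667,230+165/6.667],[395+185/6.667,230+172/6.667]],.083);print(P)
print("top z(mm)");print((C[160:182,203:238,2]*1000).round().astype(int)[:, ::1])
print("scene z");print((S[244:266,405:432,2]*1000).round().astype(int))
```

```text
[[0.5381 0.1099 0.083 ]
 [0.5465 0.1436 0.083 ]
 [0.5505 0.1776 0.083 ]]
[[0.5437 0.1162 0.083 ]
 [0.5473 0.1426 0.083 ]
 [0.5469 0.1501 0.083 ]]
top z(mm)
[[ 134  129  120  113  106   99   90   83  108  105   96   89   78   73
    61   55   43   35   27   14   15   12   12   15   14   12   12    3
    -1    2   -3   -5   -3    0   -1]
 [ 133  125  117  108  105   98   85   79  110  103   95   86   79   69
    61   52   45   34   21   13   13   14   15   13   16   10   14    2
    -2    3   -3   -1   -2   -2    2]
 [ 134  125  113  113  104   97   85   79  106   97   90   86   75   66
    55   47   42   30   23    9   13   14   13   15   14   13   13    0
    -2   -3   -2    1   -2   -3   -1]
 [ 132  121  116  109  101   92   82  107  106   97   88   95   73   69
    58   45   38   29   22   14   14   11   16   19   15   14    4   -1
    -2    1    4   -3   -1   -1    1]
 [ 128  120  116  104   98   90   81  107  101   96   87   96   88   64
    57   45   36   27   20   14    8   13   12    9   14   12    4    3
    -2   -3    0    2    1    1    3]
 [ 132  120  111  102   95   89   
[... 4855 characters left out ...]
 162 165 163 128 119]
 [ -1  -3   0   0  -1   1  -1  -1   0  -2   3  -1  71  72  72  -1  -2  -1
  156 156 156 157 159 161 165 166 115]
 [ -2   0  -1  -1   2  -2   1   1   0  -3  -2  -1  -2  -2  68  -2   0  -1
  151 153 155 157 158 160 161 163 164]
 [ -2  -2  -1   1   1  -4  -1   0   0   1   0   0  -1   0  -2  -2 760 107
  149 150 151 153 155 156 159 159 161]
 [  1   0   0   0  -1  -1   0  -3  -2   0   1  -3  -2   0  -2  -1 109 108
  149 149 150 149 153 155 155 157 161]
 [  0  -1  -2   0  -1  -1  -1  -1   0   0  -2  -1   0  -1  -1   1 107 142
  145 144 149 150 149 149 153 155 157]
 [  0   2  -1  -2  -2   0  -1  -2   1  -1   0   1  -1  -2  -1 107 106 139
  139 143 146 146 147 147 150 150 152]]
```

```bash
cat > m.py <<'E'
from h import *
np.set_printoptions(precision=4,suppress=True)
def rack(C,S):
    sub=C[140:205,200:240].reshape(-1,3); sub=sub[(sub[:,2]>.02)&(sub[:,2]<.1)]
    # rack frame guess; iterate robust plane fit for plate
    best=None
    rng=np.random.default_rng(0)
    for _ in range(3000):
        a,b=sub[rng.integers(len(sub),size=2)][:,:2]
        if np.hypot(*(a-b))<.03:continue
        d=(a-b)/np.linalg.norm(a-b)
        if abs(d[0])<.8:continue
        n=np.array([-d[1],d[0]]);n*=np.sign(n[1]);k=np.abs(sub[:,:2]@n-a@n)<.0015
        if best is None or k.sum()>best.sum():best=k
    Q=sub[best][:,:2]
    for _ in range(5):
        c=Q.mean(0);w,V=np.linalg.eigh(np.cov((Q-c).T));n=V[:,0]*np.sign(V[1,0]);k=np.abs((sub[:,:2]-c)@n)<.002;Q=sub[k][:,:2]
    return n,c@n,len(Q)
if __name__=="__main__":
    C=cloud("top",np.load("pics/top0.npy"));S=cloud("scene",np.load("pics/scene0.npy"))
    n,d,N=rack(C,S);yaw=np.arctan2(-n[0],n[1]);print("plate n",n,d,N,"yaw deg",np.degrees(yaw))
    X=np.array([n[1],-n[0]])
    for nm,cl,b in(("top",C,(164,178,203,236)),("scene",S,(244,266,405,432))):
        P=cl[b[0]:b[1],b[2]:b[3]].reshape(-1,3);xr=P[:,:2]@X;yr=P[:,:2]@n-d
        m=(P[:,2]>.074)&(P[:,2]<.1)&(yr<-.004)
        P=P[m];xr=xr[m];yr=yr[m]
        for y in np.arange(-.07,0,.004):
            k=(yr>=y)&(yr<y+.004)
            if k.sum():print(nm,round(y*1000),k.sum(),"x",np.array([xr[k].min(),np.median(xr[k]),xr[k].max()]),"z",np.array([P[k,2].min(),np.percentile(P[k,2],85),P[k,2].max()]))
        print("end",yr.min())
E
python3 m.py
```

```text
plate n [0.1857 0.9826] 0.26471585477322107 388 yaw deg -10.701042363319603
top -54 5 x [0.5053 0.5086 0.5117] z [0.0836 0.0854 0.0869]
top -50 5 x [0.5045 0.5099 0.5146] z [0.0812 0.0856 0.0868]
top -46 4 x [0.5054 0.5084 0.513 ] z [0.0783 0.0851 0.0856]
top -42 7 x [0.5067 0.5097 0.5168] z [0.0801 0.0855 0.086 ]
top -38 7 x [0.5065 0.511  0.5155] z [0.0797 0.0883 0.0889]
top -34 2 x [0.5053 0.5081 0.5108] z [0.0827 0.0842 0.0844]
top -30 11 x [0.5017 0.5075 0.517 ] z [0.0805 0.0894 0.0899]
top -26 10 x [0.5011 0.5097 0.5182] z [0.0814 0.0909 0.0923]
top -22 9 x [0.501  0.508  0.5168] z [0.0796 0.0899 0.0907]
top -18 3 x [0.5048 0.5082 0.5104] z [0.0823 0.0852 0.0854]
top -14 4 x [0.5027 0.5063 0.5105] z [0.0779 0.0832 0.0835]
top -10 18 x [0.4942 0.5056 0.5227] z [0.075  0.0928 0.0972]
top -6 10 x [0.4918 0.508  0.5235] z [0.0811 0.0947 0.096 ]
end -0.053506761904724226
scene -58 1 x [0.5131 0.5131 0.5131] z [0.0825 0.0825 0.0825]
scene -54 7 x [0.5069 0.5124 0.5164] z [0.0789 0.0844 0.0847]
scene -50 10 x [0.5089 0.5137 0.5174] z [0.0773 0.0852 0.0863]
scene -46 7 x [0.5065 0.5117 0.5166] z [0.0765 0.0845 0.0862]
scene -42 7 x [0.5106 0.5144 0.5165] z [0.0791 0.0856 0.0872]
scene -38 8 x [0.5094 0.5141 0.5154] z [0.0765 0.0861 0.0869]
scene -34 9 x [0.5074 0.513  0.5164] z [0.0786 0.0847 0.0869]
scene -30 8 x [0.5008 0.5159 0.5199] z [0.0771 0.0895 0.0899]
scene -26 16 x [0.5008 0.5166 0.5217] z [0.0774 0.0897 0.0903]
scene -22 18 x [0.501  0.5149 0.5212] z [0.0742 0.0894 0.09  ]
scene -18 13 x [0.5028 0.5135 0.5222] z [0.0774 0.0903 0.091 ]
scene -14 5 x [0.5092 0.5151 0.5173] z [0.0781 0.0838 0.0842]
end -0.054897413813907586
```

```bash
cat > go.py <<'E'
import sys; from h import *
np.set_printoptions(precision=3,suppress=True)
def go(x,y,z,yaw,tilt=0):
    "TCP goal (m), tool x yaw, tip-up tilt (deg): shift in tool axes cm, then turn in tool axes"
    o=monitor.get_obs();T=Ro.from_rotvec(o["orientation"])
    G=Ro.from_euler("z",yaw,degrees=True)*Ro.from_euler("x",180,degrees=True)*Ro.from_euler("y",tilt,degrees=True)
    print("t",o["clock"],"tcp",o["tcp_pos"],"shift cm",T.inv().apply(np.array([x,y,z])-o["tcp_pos"])*100,"turn",(T.inv()*G).as_rotvec(),"F",o["contact_force"],"j7",o["joints"][6],"w",o["grip_width"])
if __name__=="__main__":go(*map(float,sys.argv[1:]))
E
python3 go.py .463 -.1415 .2 172.5
python3 - <<'E'
from h import *
s=cv2.imread("pics/scene0.png");C=cloud("top",np.load("pics/top0.npy"))
P=C[130:175,275:325].reshape(-1,3);P=P[(P[:,2]>.0)&(P[:,2]<.02)]
t=cv2.imread("pics/top0.png");m=(t.min(2)>190)
m[:130]=0;m[175:]=0;m[:,:275]=0;m[:,325:]=0
v,u=np.nonzero(m);rc=cv2.minAreaRect(np.c_[u,v].astype(np.float32));b=cv2.boxPoints(rc);print(len(u),b)
W=onplane("top",b,.008);print(W,W.mean(0),np.linalg.norm(W-np.roll(W,1,0),axis=1))
E
```

```text
t 0.1 tcp [0.199 0.645 0.23 ] shift cm [-48.411 -67.336   3.16 ] turn [-0.002 -0.    -0.168] F [ 0.253 -0.237  0.788] j7 -0.08309824443718823 w 0.08543359218666076
1220 [[278.9896  135.75043]
 [316.79898 134.17505]
 [318.21664 168.19931]
 [280.40726 169.77469]]
[[ 0.67654968 -0.01890525  0.008     ]
 [ 0.68079032 -0.13860559  0.008     ]
 [ 0.56927832 -0.14242192  0.008     ]
 [ 0.56512141 -0.02499823  0.008     ]] [ 0.62293493 -0.08123275  0.008     ] [0.11159473 0.11977543 0.11157729 0.11749725]
```

```bash
R='[[[-2.6,-3.6,0.1],[0,0,0]],[[-2.6,-3.6,0.1],[0,0,0]],[[-2.6,-3.6,0.1],[0,0,0]],[[-2.6,-3.6,0.1],[0,0,0]],[[-2.6,-3.6,0.1],[0,0,0]]]'
python3 -m crank '[[[-2.6,-3.6,0.1],[0,0,0]],[[-2.6,-3.6,0.1],[0,0,0]],[[-2.6,-3.6,0.1],[0,0,0]],[[-2.6,-3.6,0.1],[0,0,0]],[[-2.6,-3.6,0.1],[0,0,0]]]' 4.5 20
python3 -m crank '[[[-2.6,-3.6,0.1],[0,0,0]],[[-2.6,-3.6,0.1],[0,0,0]],[[-2.6,-3.6,0.1],[0,0,0]],[[-2.6,-3.6,0.1],[0,0,0]],[[-2.6,-3.6,0.1],[0,0,0]]]'
python3 -m crank '[[[-2.6,-3.6,0.1],[0,0,0]],[[-2.6,-3.6,0.1],[0,0,0]],[[-2.6,-3.6,0.1],[0,0,0]],[[-2.6,-3.6,0.1],[0,0,-0.08]],[[-2.6,-3.6,0.1],[0,0,-0.08]]]'
python3 -m crank '[[[0,0,0],[0,0,0]],[[0,0,0],[0,0,0]]]'
python3 go.py .463 -.1415 .1 172.5
```

```text
clock: 0.6
tcp_pos: [0.2702, 0.4327, 0.2259]
orientation: [-0.468, -3.106, 0.001]
contact_force: [0.7, -0.2, -0.2]
grip_width: 0.0451
gripper_force: 0.0
clock: 1.1
tcp_pos: [0.3413, 0.2226, 0.2211]
orientation: [-0.467, -3.106, -0.0]
contact_force: [0.2, 0.6, 0.9]
grip_width: 0.0448
gripper_force: 0.0
clock: 1.6
tcp_pos: [0.4155, 0.0136, 0.2163]
orientation: [-0.213, -3.134, -0.001]
contact_force: [1.0, 1.0, 0.3]
grip_width: 0.0451
gripper_force: 0.0
clock: 1.8
tcp_pos: [0.4156, 0.0147, 0.2161]
orientation: [-0.223, -3.133, 0.0]
contact_force: [0.3, 0.1, -0.6]
grip_width: 0.045
gripper_force: 0.0
t 1.8 tcp [0.416 0.015 0.216] shift cm [ -6.911 -14.787  11.607] turn [-0.    -0.001 -0.011] F [ 0.274  0.103 -0.63 ] j7 1.281123487739747 w 0.04502670864811906
```

```bash
python3 -m crank '[[[-1.7,-3.7,1.5],[0,0,-0.01]],[[-1.7,-3.7,1.5],[0,0,0]],[[-1.7,-3.7,1.5],[0,0,0]],[[-1.7,-3.7,1.5],[0,0,0]]]'
python3 -m crank '[[[0,0,0],[0,0,0]],[[0,0,0],[0,0,0]]]'
python3 go.py .463 -.1415 .003 172.5
python3 - <<'E'
from h import *
s,_=shot("scene","s1");t,_=shot("top","t1")
a=cv2.resize(s[150:250,280:380],(400,400),interpolation=cv2.INTER_CUBIC);b=cv2.resize(t[150:250,270:370],(400,400),interpolation=cv2.INTER_CUBIC)
cv2.imwrite("pics/crop2.png",np.hstack([a,b])[:,:,::-1])
E
```

```text
clock: 2.2
tcp_pos: [0.4644, -0.1395, 0.1555]
orientation: [-0.198, -3.135, -0.001]
contact_force: [0.8, 0.7, -0.0]
grip_width: 0.0449
gripper_force: 0.0
clock: 2.4
tcp_pos: [0.4634, -0.1395, 0.1556]
orientation: [-0.203, -3.133, -0.0]
contact_force: [-0.2, 0.5, 0.3]
grip_width: 0.0453
gripper_force: 0.0
t 2.4 tcp [ 0.463 -0.139  0.156] shift cm [-0.019 -0.205 15.259] turn [-0.    -0.002  0.001] F [-0.165  0.505  0.251] j7 1.8358704779623813 w 0.04528688369440515
```

View pics/crop2.png

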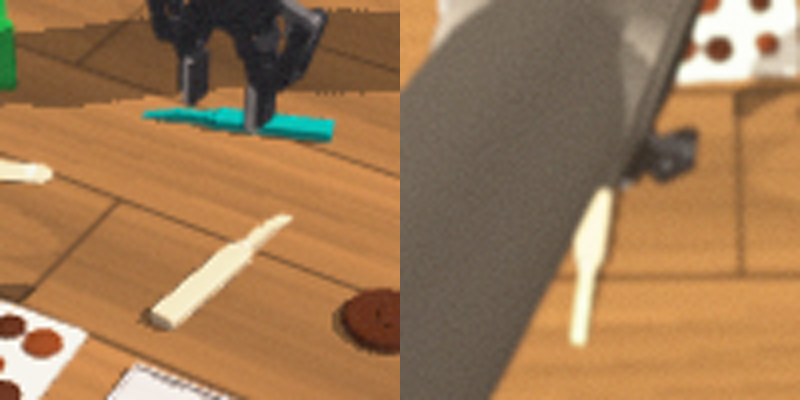

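```bash
python3 -m crank '[[[0,-0.2,4],[0,0,0]],[[0,0,4],[0,0,0]],[[0,0,4],[0,0,0]],[[0,0,2],[0,0,0]],[[0,0,0.8],[0,0,0]]]'
python3 -m crank '[[[0,0,0.4],[0,0,0]],[[0,0,0],[0,0,0]]]'
python3 go.py .463 -.1415 .003 172.5
```

```text
clock: 3.0
tcp_pos: [0.4626, -0.1397, 0.0069]
orientation: [-0.198, -3.133, -0.002]
contact_force: [0.6, 0.4, -0.1]
grip_width: 0.0451
gripper_force: 0.0
clock: 3.2
tcp_pos: [0.4643, -0.1414, 0.005]
orientation: [0.2, 3.134, 0.001]
contact_force: [-0.1, -0.6, -0.5]
grip_width: 0.0451
gripper_force: 0.0
t 3.2 tcp [ 0.464 -0.141  0.005] shift cm [ 0.126 -0.025  0.199] turn [0.001 0.001 0.003] F [-0.057 -0.629 -0.473] j7 2.051618788856275 w 0.04509177523323364
```

```bash
python3 -m crank '[[[0.1,0,0.15],[0,0,0]],[[0,0,0],[0,0,0]]]'
python3 -m crank '[[[0,0,0],[0,0,0]],[[0,0,0],[0,0,0]],[[0,0,0],[0,0,0]],[[0,0,0],[0,0,0]],[[0,0,0],[0,0,0]]]' 1.0 60
python3 -m crank '[[[0,0,0],[0,0,0]],[[0,0,0],[0,0,0]]]'
python3 go.py .463 -.1415 .003 172.5
```

```text
clock: 3.4
tcp_pos: [0.4631, -0.1419, 0.0036]
orientation: [0.202, 3.133, 0.0]
contact_force: [0.4, -0.5, -0.6]
grip_width: 0.0449
gripper_force: 0.0
clock: 3.9
tcp_pos: [0.4629, -0.142, 0.0035]
orientation: [0.203, 3.134, 0.001]
contact_force: [-1.5, 0.3, 8.6]
grip_width: 0.0201
gripper_force: 58.8
clock: 4.1
tcp_pos: [0.4629, -0.142, 0.0035]
orientation: [0.203, 3.134, 0.001]
contact_force: [-2.0, 0.5, 9.0]
grip_width: 0.0201
gripper_force: 58.8
t 4.1 tcp [ 0.463 -0.142  0.004] shift cm [0.001 0.054 0.054] turn [0.001 0.001 0.002] F [-2.02   0.549  8.964] j7 2.054401786801881 w 0.020060254160306407
```

```bash
python3 -m crank '[[[0,0,-1],[0,0,0]],[[0,0,-3],[0,0,0]],[[0,0,-4],[0,0,0]],[[0,0,-4],[0,0,0.14]],[[0,0,-3],[0,0,0.14]]]'
python3 -m crank '[[[0,0,0],[0,0,0.14]],[[0,0,0],[0,0,0.14]],[[0,0,0],[0,0,0.14]],[[0,0,0],[0,0,0.14]],[[0,0,0],[0,0,0.14]]]'
python3 -m crank '[[[0,0,0],[0,0,0.14]],[[0,0,0],[0,0,0.14]],[[0,0,0],[0,0,0.14]],[[0,0,0],[0,0,0.14]],[[0,0,0],[0,0,0.1]]]'
python3 -m crank '[[[0,0,0],[0,0,0]],[[0,0,0],[0,0,0]]]'
python3 go.py .5178 -.0066 .13 79.3
```

```text
clock: 4.6
tcp_pos: [0.4627, -0.1424, 0.1554]
orientation: [0.647, 3.073, 0.001]
contact_force: [1.2, -0.5, -0.4]
grip_width: 0.0197
gripper_force: 59.2
clock: 5.1
tcp_pos: [0.4623, -0.1419, 0.1533]
orientation: [-1.662, -2.666, -0.001]
contact_force: [0.6, -0.1, -0.3]
grip_width: 0.02
gripper_force: 59.2
clock: 5.6
tcp_pos: [0.4623, -0.1418, 0.1532]
orientation: [-2.435, -1.984, -0.001]
contact_force: [-0.5, -0.2, -0.3]
grip_width: 0.0201
gripper_force: 59.2
clock: 5.8
tcp_pos: [0.4624, -0.1419, 0.153]
orientation: [-2.427, -1.994, -0.0]
contact_force: [-0.3, 0.6, -0.9]
grip_width: 0.0202
gripper_force: 59.2
t 5.8 tcp [ 0.462 -0.142  0.153] shift cm [14.343  2.808  2.301] turn [-0.    -0.    -0.009] F [-0.267  0.603 -0.918] j7 0.5047253658146128 w 0.020170730422208294
```

```bash
python3 -m crank '[[[3,0.7,0.5],[0,0,-0.009]],[[3,0.7,0.5],[0,0,0]],[[3,0.7,0.5],[0,0,0]],[[3,0.7,0.5],[0,0,0]],[[0,0,0],[0,0,0]]]'
python3 -m crank '[[[0,0,0],[0,0,0]],[[0,0,0],[0,0,0]]]'
python3 go.py .5178 -.0066 .13 79.3
python3 - <<'E'
from h import *
s,ds=shot("scene","s2");t,dt=shot("top","t2")
a=cv2.resize(s[215:285,370:440],(400,400),interpolation=cv2.INTER_CUBIC);b=cv2.resize(t[145:215,205:275],(400,400),interpolation=cv2.INTER_CUBIC)
cv2.imwrite("pics/crop3.png",np.hstack([a,b])[:,:,::-1])
X=np.array([.9826,-.1857]);n=np.array([.1857,.9826]);d=.2647
o=monitor.get_obs()["tcp_pos"];print("tcp xr,yr,z",o[:2]@X,o[:2]@n-d,o[2])
for nm,C in(("scene",cloud("scene",ds)),("top",cloud("top",dt))):
    P=C.reshape(-1,3);xr=P[:,:2]@X-.51;yr=P[:,:2]@n-d
    m=(abs(xr)<.02)&(yr>-.2)&(yr<-.05)&(P[:,2]>.1)&(P[:,2]<.16)
    for y in np.arange(-.2,-.05,.008):
        k=m&(yr>=y)&(yr<y+.008)
        if k.sum():print(nm,round(y*1000),k.sum(),"x",xr[k].min().round(4),np.median(xr[k]).round(4),xr[k].max().round(4),"z",np.array([P[k,2].min(),np.median(P[k,2]),P[k,2].max()]).round(4))
    print("tip yr",yr[m&(P[:,2]<.145)].max())
E
```

```text
clock: 6.3
tcp_pos: [0.5143, -0.0248, 0.1321]
orientation: [-2.411, -2.012, -0.001]
contact_force: [-0.1, 0.1, -0.9]
grip_width: 0.0203
gripper_force: 59.2
clock: 6.5
tcp_pos: [0.5124, -0.0306, 0.1331]
orientation: [2.422, 2.001, 0.0]
contact_force: [-0.2, -0.1, -0.5]
grip_width: 0.0199
gripper_force: 59.2
t 6.5 tcp [ 0.512 -0.031  0.133] shift cm [2.458 0.08  0.306] turn [ 0.    -0.    -0.003] F [-0.239 -0.15  -0.525] j7 0.3316919622790411 w 0.019878769763580374
tcp xr,yr,z 0.5092560478677075 -0.1997088593795232 0.13311680950349986
scene -200 35 x -0.0128 -0.0051 0.0197 z [0.1323 0.1459 0.158 ]
scene -192 52 x -0.0171 0.0043 0.0175 z [0.1301 0.142  0.1598]
scene -184 22 x -0.0094 0.0041 0.0108 z [0.1293 0.1404 0.1425]
scene -176 27 x -0.0112 0.004 0.0129 z [0.1329 0.1399 0.1433]
scene -168 26 x -0.0088 0.0038 0.0094 z [0.1297 0.1389 0.1419]
scene -160 17 x -0.0049 0.0022 0.0082 z [0.1279 0.1377 0.1395]
scene -152 18 x -0.0064 0.0026 0.0059 z [0.1281 0.1366 0.1396]
scene -144 15 x -0.0056 0.0023 0.006 z [0.1308 0.1364 0.1403]
scene -136 17 x -0.0057 0.0017 0.0054 z [0.1311 0.1373 0.1392]
scene -128 15 x -0.0043 0.0015 0.005 z [0.1302 0.135  0.1385]
scene -120 13 x -0.0043 0.0026 0.0058 z [0.1296 0.1346 0.1377]
scene -112 12 x -0.0033 0.0015 0.0051 z [0.13   0.1326 0.1348]
scene -104 8 x -0.0052 0.0001 0.0054 z [0.1299 0.131  0.1324]
tip yr -0.09880105830453409
top -168 2 x -0.0114 -0.0112 -0.0109 z [0.1283 0.1348 0.1412]
top -160 1 x -0.0084 -0.0084 -0.0084 z [0.1377 0.1377 0.1377]
top -152 3 x -0.0057 -0.0054 -0.0047 z [0.1313 0.1324 0.1394]
top -128 3 x -0.0052 -0.0047 -0.0043 z [0.1302 0.132  0.1344]
tip yr -0.1201124122086683
```

View pics/crop3.png

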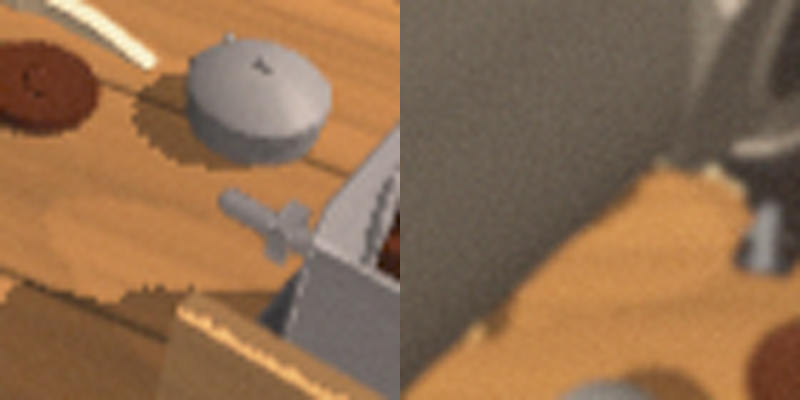

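```bash
cat > al.py <<'E'
from h import *
X=np.array([.9826,-.1857]);n=np.array([.1857,.9826]);d=.2647
D=[];N=10
for i in range(N):D.append(optics.grab_frame("scene")[1])
D=np.array(D);D=np.where(D>0,D,np.nan);dm=np.nanmedian(D,0);np.save("pics/avg.npy",dm)
P=cloud("scene",dm).reshape(-1,3);xr=P[:,:2]@X;yr=P[:,:2]@n-d
def rep(nm,m):
    q=np.sort(xr[m]);print(nm,m.sum(),"x mean %.4f min %.4f max %.4f"%(q.mean(),q[:3].mean(),q[-3:].mean()),"y %.4f %.4f"%(yr[m].min(),yr[m].max()),"z med %.4f"%np.median(P[m,2]))
b=(abs(xr-.51)<.025)
rep("cliptop",b&(yr>-.036)&(yr<-.014)&(P[:,2]>.0885)&(P[:,2]<.094))
rep("clip",b&(yr>-.036)&(yr<-.014)&(P[:,2]>.065)&(P[:,2]<.094))
rep("pintop",b&(yr>-.07)&(yr<-.034)&(P[:,2]>.0835)&(P[:,2]<.09))
rep("pin",b&(yr>-.07)&(yr<-.034)&(P[:,2]>.07)&(P[:,2]<.09))
o=monitor.get_obs()["tcp_pos"];u=o[2]-.003;t=o[:2]@n-d;print("tcp",o[:2]@X,t,o[2])
rep("flat",b&(yr>t+.042)&(yr<t+.066)&(P[:,2]>u+.008)&(P[:,2]<u+.012))
for a in np.arange(.042,.1,.008):
    rep("bl%d"%(a*1000),b&(yr>t+a)&(yr<t+a+.008)&(P[:,2]>u-.003)&(P[:,2]<u+.012))
rep("hand",b&(yr>t+.016)&(yr<t+.036)&(P[:,2]>u+.0105)&(P[:,2]<u+.0145))
E
python3 al.py
```

```text
cliptop 25 x mean 0.5114 min 0.5018 max 0.5200 y -0.0269 -0.0180 z med 0.0896
clip 74 x mean 0.5140 min 0.5012 max 0.5205 y -0.0359 -0.0141 z med 0.0850
pintop 22 x mean 0.5113 min 0.5072 max 0.5147 y -0.0543 -0.0345 z med 0.0847
pin 40 x mean 0.5131 min 0.5072 max 0.5166 y -0.0552 -0.0345 z med 0.0836
tcp 0.509387649487097 -0.1984656036904164 0.13278875354534656
flat 18 x mean 0.5094 min 0.5056 max 0.5135 y -0.1541 -0.1343 z med 0.1384
bl42 17 x mean 0.5115 min 0.5061 max 0.5142 y -0.1564 -0.1485 z med 0.1377
bl50 15 x mean 0.5120 min 0.5071 max 0.5144 y -0.1483 -0.1405 z med 0.1369
bl58 16 x mean 0.5118 min 0.5065 max 0.5145 y -0.1401 -0.1326 z med 0.1367
bl66 15 x mean 0.5113 min 0.5068 max 0.5142 y -0.1324 -0.1249 z med 0.1376
bl74 15 x mean 0.5115 min 0.5067 max 0.5143 y -0.1243 -0.1165 z med 0.1352
bl82 13 x mean 0.5110 min 0.5058 max 0.5143 y -0.1154 -0.1090 z med 0.1335
bl90 11 x mean 0.5107 min 0.5070 max 0.5137 y -0.1083 -0.1013 z med 0.1318
bl98 3 x mean 0.5103 min 0.5103 max 0.5103 y -0.0999 -0.0995 z med 0.1306
hand 34 x mean 0.5097 min 0.5010 max 0.5191 y -0.1815 -0.1628 z med 0.1408
```

```bash
python3 -m crank '[[[1.5,0.1,1.5],[0,0,0]],[[1.5,0,1.0],[0,0,0]],[[1.5,0,0.6],[0,0,0]],[[1.1,0,0.5],[0,0,0]],[[0,0,0.3],[0,0,0]]]'
python3 -m crank '[[[0,0,0],[0,0,0]],[[0,0,0],[0,0,0]],[[0,0,0],[0,0,0]]]'
python3 al.py | grep -v hand
python3 go.py .5178 -.0066 .13 79.3
```

```text
clock: 7.6
tcp_pos: [0.5247, 0.0276, 0.0932]
orientation: [-2.417, -2.006, 0.0]
contact_force: [1.2, 0.2, -0.9]
grip_width: 0.0201
gripper_force: 59.2
clock: 7.9
tcp_pos: [0.5244, 0.0245, 0.0941]
orientation: [2.422, 2.0, 0.001]
contact_force: [-0.8, -0.1, -0.4]
grip_width: 0.0197
gripper_force: 59.2
cliptop 26 x mean 0.5113 min 0.5022 max 0.5199 y -0.0272 -0.0179 z med 0.0897
clip 73 x mean 0.5140 min 0.5014 max 0.5203 y -0.0357 -0.0142 z med 0.0851
pintop 17 x mean 0.5119 min 0.5088 max 0.5146 y -0.0543 -0.0356 z med 0.0847
pin 36 x mean 0.5137 min 0.5088 max 0.5162 y -0.0553 -0.0346 z med 0.0833
tcp 0.5105101406564445 -0.14242078673377986 0.09379675376830095
flat 24 x mean 0.5108 min 0.5063 max 0.5151 y -0.1004 -0.0775 z med 0.0995
bl42 18 x mean 0.5131 min 0.5070 max 0.5158 y -0.1004 -0.0928 z med 0.0987
bl50 17 x mean 0.5124 min 0.5070 max 0.5153 y -0.0922 -0.0849 z med 0.0992
bl58 15 x mean 0.5133 min 0.5092 max 0.5156 y -0.0842 -0.0765 z med 0.0986
bl66 17 x mean 0.5126 min 0.5076 max 0.5156 y -0.0760 -0.0689 z med 0.0982
bl74 16 x mean 0.5124 min 0.5075 max 0.5156 y -0.0675 -0.0605 z med 0.0961
bl82 13 x mean 0.5124 min 0.5081 max 0.5153 y -0.0602 -0.0531 z med 0.0945
bl90 11 x mean 0.5113 min 0.5077 max 0.5146 y -0.0522 -0.0453 z med 0.0928
bl98 4 x mean 0.5118 min 0.5107 max 0.5130 y -0.0441 -0.0423 z med 0.0913
t 8.4 tcp [0.524 0.025 0.094] shift cm [-3.261 -0.042 -3.621] turn [-0.    -0.    -0.002] F [ 0.156 -0.557 -0.436] j7 0.2864513429987834 w 0.02006969727671009
```

```bash
python3 -m crank '[[[0,0,0.2],[0,0,0]],[[0,0,0.1],[0,0,0]],[[0,0,0],[0,0,0]],[[0,0,0],[0,0,0]]]' | sed -n '2p;4p'
python3 -m crank '[[[0,0,0.05],[0,0,0]],[[0,0,0.05],[0,0,0]],[[0,0,0],[0,0,0]]]'| sed -n '2p;4p'
```

```text
tcp_pos: [0.5243, 0.0253, 0.0907]
contact_force: [-0.2, 0.1, 0.1]
tcp_pos: [0.5243, 0.0253, 0.0897]
contact_force: [0.5, 0.0, 0.1]
```

```bash
python3 -m crank '[[[0,0,0.03],[0,0,0]],[[0,0,0],[0,0,0]],[[0,0,0],[0,0,0]]]'| sed -n '2p;4p'
python3 -c "
from h import *
o=monitor.get_obs();print(o['tcp_pos'],o['contact_force'],o['moment'])"
```

```text
tcp_pos: [0.5244, 0.0253, 0.0895]
contact_force: [0.4, 0.4, -0.2]
[0.52436814 0.02533191 0.08950921] [ 0.44468252  0.4194336  -0.23661265] [ 0.02471261  0.03382288 -0.01831842]
```

```bash
cat > st.py <<'E'
from h import *
X=np.array([.9826,-.1857]);n=np.array([.1857,.9826]);d=.2647
o=monitor.get_obs();p=o["tcp_pos"];F=o["contact_force"];M=o["moment"]
print("t%.1f tipyr %.1f xr %.1f tcpz %.2f mm | Fpush %.2f Fside %.2f Fz %.2f | Mpitch %.3f"%(o["clock"],1e3*(p[:2]@n-d)+100,1e3*(p[:2]@X),1e3*p[2],-F[:2]@n,F[:2]@X,F[2],M[:2]@X))
E
for i in 1 2 3; do python3 -m crank '[[[0,0,0],[0,0,0]]]'>/dev/null; python3 st.py; done
python3 -m crank '[[[0,0,0.04],[0,0,0]],[[0,0,0],[0,0,0]]]'>/dev/null; python3 st.py
python3 -m crank '[[[0,0,0],[0,0,0]]]'>/dev/null; python3 st.py
python3 -m crank '[[[0,0,0.04],[0,0,0]],[[0,0,0],[0,0,0]]]'>/dev/null; python3 st.py
python3 -m crank '[[[0,0,0],[0,0,0]]]'>/dev/null; python3 st.py
```

```text
t9.5 tipyr -42.5 xr 510.5 tcpz 89.48 mm | Fpush -0.05 Fside -0.63 Fz -0.90 | Mpitch 0.047
t9.6 tipyr -42.4 xr 510.6 tcpz 89.52 mm | Fpush -0.34 Fside -0.95 Fz -0.98 | Mpitch -0.007
t9.7 tipyr -42.4 xr 510.5 tcpz 89.50 mm | Fpush -0.38 Fside -0.24 Fz 0.16 | Mpitch -0.042
t9.9 tipyr -42.4 xr 510.6 tcpz 89.10 mm | Fpush 0.28 Fside 0.90 Fz -0.18 | Mpitch 0.040
t10.0 tipyr -42.5 xr 510.6 tcpz 89.13 mm | Fpush -0.67 Fside -0.10 Fz -0.39 | Mpitch 0.048
t10.2 tipyr -42.5 xr 510.6 tcpz 88.69 mm | Fpush 0.32 Fside -0.31 Fz -0.29 | Mpitch 0.037
t10.3 tipyr -42.4 xr 510.6 tcpz 88.74 mm | Fpush -0.09 Fside -0.13 Fz 0.84 | Mpitch 0.034
```

```bash
for i in 1 2 3; do python3 -m crank '[[[0,0,0],[0,0,0]]]'>/dev/null; python3 st.py; done
python3 -m crank '[[[0,0,0.04],[0,0,0]],[[0,0,0],[0,0,0]]]'>/dev/null; python3 st.py
for i in 1 2 3; do python3 -m crank '[[[0,0,0],[0,0,0]]]'>/dev/null; python3 st.py; done
```

```text
t10.4 tipyr -42.5 xr 510.6 tcpz 88.73 mm | Fpush 0.43 Fside -0.47 Fz 0.53 | Mpitch -0.004
t10.5 tipyr -42.5 xr 510.6 tcpz 88.72 mm | Fpush 0.49 Fside -0.34 Fz 0.22 | Mpitch 0.039
t10.6 tipyr -42.5 xr 510.6 tcpz 88.73 mm | Fpush 0.09 Fside 0.15 Fz 0.53 | Mpitch 0.057
t10.8 tipyr -42.5 xr 510.6 tcpz 88.32 mm | Fpush 0.41 Fside -0.05 Fz 0.42 | Mpitch 0.030
t10.9 tipyr -42.5 xr 510.6 tcpz 88.33 mm | Fpush 1.29 Fside 0.47 Fz 1.41 | Mpitch 0.055
t11.0 tipyr -42.5 xr 510.6 tcpz 88.32 mm | Fpush 0.83 Fside 0.51 Fz 1.03 | Mpitch 0.103
t11.1 tipyr -42.5 xr 510.6 tcpz 88.31 mm | Fpush 1.44 Fside 0.06 Fz 0.83 | Mpitch 0.089
```

```bash
python3 -m crank '[[[0.1,0,0.02],[0,0,0]],[[0.2,0,0],[0,0,0]],[[0.2,0,0],[0,0,0]],[[0,0,0],[0,0,0]]]'>/dev/null; python3 st.py
python3 -m crank '[[[0,0,0],[0,0,0]]]'>/dev/null; python3 st.py
python3 -m crank '[[[0.2,0,0],[0,0,0]],[[0.2,0,0],[0,0,0]],[[0,0,0],[0,0,0]]]'>/dev/null; python3 st.py
python3 -m crank '[[[0,0,0],[0,0,0]]]'>/dev/null; python3 st.py
```

```text
t11.5 tipyr -36.8 xr 510.6 tcpz 88.09 mm | Fpush -0.32 Fside -0.73 Fz 2.01 | Mpitch 0.278
t11.6 tipyr -37.0 xr 510.6 tcpz 88.10 mm | Fpush -1.21 Fside 1.34 Fz 0.72 | Mpitch 0.278
t11.9 tipyr -33.1 xr 510.6 tcpz 88.08 mm | Fpush -0.66 Fside -0.37 Fz 1.94 | Mpitch 0.308
t12.0 tipyr -33.2 xr 510.6 tcpz 88.08 mm | Fpush -0.06 Fside -1.01 Fz 2.03 | Mpitch 0.295
```

Run:
```python
from h import *
s,ds=shot("scene","s3")
cv2.imwrite("pics/crop4.png",cv2.resize(s[225:285,375:455],(800,600),interpolation=cv2.INTER_CUBIC)[:,:,::-1])
```

```text
(no output)
```

View pics/crop4.png

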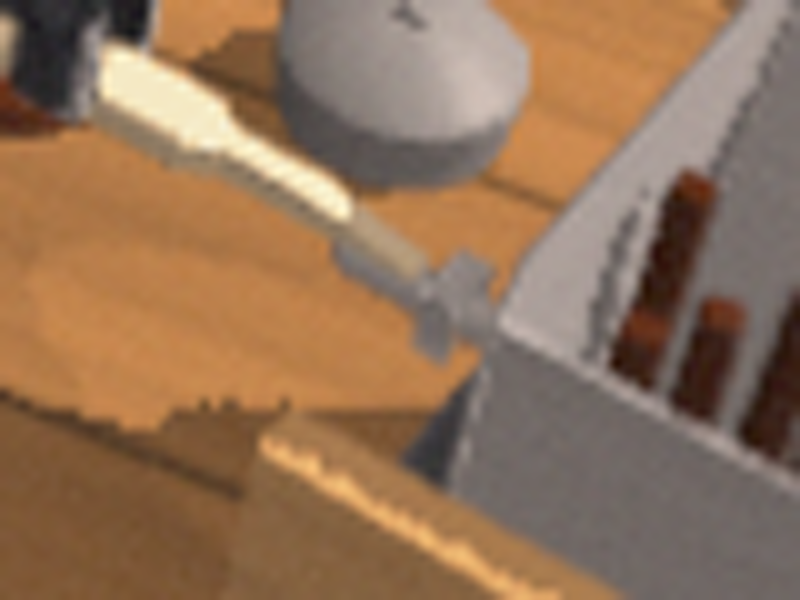

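The blade lies along the pin, and its tip (about pixel 417,252) is just in front of the clip (about 421,256) and centred on it. I'll slide it under the bow.

```bash
for i in 1 2 3 4; do python3 -m crank '[[[0.2,0,0],[0,0,0]],[[0.1,0,0],[0,0,0]],[[0,0,0],[0,0,0]]]'>/dev/null; python3 st.py; done
```

```text
t12.3 tipyr -30.3 xr 510.6 tcpz 88.09 mm | Fpush -0.34 Fside 0.21 Fz 1.44 | Mpitch 0.202
t12.7 tipyr -27.1 xr 510.6 tcpz 88.09 mm | Fpush -0.76 Fside -0.10 Fz 1.97 | Mpitch 0.267
t12.9 tipyr -24.2 xr 510.6 tcpz 88.09 mm | Fpush 0.03 Fside -1.46 Fz 1.37 | Mpitch 0.273
t13.2 tipyr -21.2 xr 510.6 tcpz 88.10 mm | Fpush 0.88 Fside -0.63 Fz 1.75 | Mpitch 0.156
```

```bash
python3 -m crank '[[[0.1,0,0],[0,0,0]],[[0.1,0,0],[0,0,0]],[[0,0,0],[0,0,0]]]'>/dev/null; python3 st.py
python3 -m crank '[[[0.1,0,0],[0,0,0]],[[0.1,0,0],[0,0,0]],[[0,0,0],[0,0,0]]]'>/dev/null; python3 st.py
python3 -m crank '[[[0.1,0,0],[0,0,0]],[[0.1,0,0],[0,0,0]],[[0,0,0],[0,0,0]]]'>/dev/null; python3 st.py
python3 -m crank '[[[0.1,0,0],[0,0,0]],[[0.1,0,0],[0,0,0]],[[0,0,0],[0,0,0]]]'>/dev/null; python3 st.py
```

```text
t13.6 tipyr -19.3 xr 510.6 tcpz 88.10 mm | Fpush 0.39 Fside 0.11 Fz 1.99 | Mpitch 0.154
t13.8 tipyr -17.2 xr 510.6 tcpz 88.10 mm | Fpush 0.14 Fside -0.63 Fz 2.01 | Mpitch 0.087
t14.2 tipyr -15.2 xr 510.6 tcpz 88.11 mm | Fpush 1.24 Fside -0.54 Fz 2.01 | Mpitch 0.082
t14.4 tipyr -13.2 xr 510.6 tcpz 88.10 mm | Fpush 1.19 Fside 0.68 Fz 2.79 | Mpitch 0.107
```

```bash
python3 al.py | head -2
```

```text
cliptop 33 x mean 0.5112 min 0.5036 max 0.5177 y -0.0355 -0.0142 z med 0.0902
clip 69 x mean 0.5137 min 0.5036 max 0.5197 y -0.0360 -0.0140 z med 0.0884
```

```bash
python3 -m crank '[[[0.1,0,0],[0,0,0]],[[0.1,0,0],[0,0,0]],[[0,0,0],[0,0,0]]]'>/dev/null; python3 st.py
python3 -m crank '[[[0.1,0,0],[0,0,0]],[[0.1,0,0],[0,0,0]],[[0,0,0],[0,0,0]]]'>/dev/null; python3 st.py
python3 -m crank '[[[0.1,0,0],[0,0,0]],[[0.1,0,0],[0,0,0]],[[0,0,0],[0,0,0]]]'>/dev/null; python3 st.py
python3 -m crank '[[[0.1,0,0],[0,0,0]],[[0,0,0],[0,0,0]]]'>/dev/null; python3 st.py
```

```text
t15.2 tipyr -11.5 xr 510.6 tcpz 88.11 mm | Fpush 1.05 Fside -0.87 Fz 3.34 | Mpitch -0.016
t15.6 tipyr -9.5 xr 510.7 tcpz 88.13 mm | Fpush 2.25 Fside -0.32 Fz 4.65 | Mpitch -0.220
t15.8 tipyr -7.6 xr 510.7 tcpz 88.16 mm | Fpush 3.17 Fside -0.80 Fz 3.80 | Mpitch -0.471
t16.1 tipyr -6.7 xr 510.7 tcpz 88.17 mm | Fpush 3.35 Fside -0.08 Fz 5.25 | Mpitch -0.557
```

```bash
python3 -m crank '[[[0.1,0,-0.03],[0,0,0]],[[0,0,0],[0,0,0]]]'>/dev/null; python3 st.py
python3 -m crank '[[[0.1,0,0],[0,0,0]],[[0,0,0],[0,0,0]]]'>/dev/null; python3 st.py
python3 -m crank '[[[0.1,0,0],[0,0,0]],[[0,0,0],[0,0,0]]]'>/dev/null; python3 st.py
```

```text
t16.2 tipyr -5.6 xr 510.7 tcpz 88.42 mm | Fpush 4.37 Fside -0.07 Fz 4.85 | Mpitch -0.758
t16.4 tipyr -4.7 xr 510.7 tcpz 88.41 mm | Fpush 3.59 Fside 0.71 Fz 4.68 | Mpitch -0.873
t16.6 tipyr -3.7 xr 510.7 tcpz 88.41 mm | Fpush 4.76 Fside 1.02 Fz 5.46 | Mpitch -0.922
```

```bash
python3 -m crank '[[[0.1,0,-0.03],[0,0,0]],[[0,0,0],[0,0,0]]]'>/dev/null; python3 st.py
python3 -m crank '[[[0.1,0,0],[0,0,0]],[[0,0,0],[0,0,0]]]'>/dev/null; python3 st.py
python3 -m crank '[[[0.1,0,0],[0,0,0]],[[0,0,0],[0,0,0]]]'>/dev/null; python3 st.py
```

```text
t16.9 tipyr -2.7 xr 510.6 tcpz 88.66 mm | Fpush 5.36 Fside 0.19 Fz 4.77 | Mpitch -1.022
t17.1 tipyr -1.9 xr 510.6 tcpz 88.65 mm | Fpush 5.63 Fside 0.11 Fz 4.93 | Mpitch -1.111
t17.2 tipyr -1.1 xr 510.6 tcpz 88.70 mm | Fpush 6.53 Fside 0.60 Fz 4.68 | Mpitch -1.130
```

```bash
python3 -m crank '[[[0.1,0,-0.02],[0,0,0]],[[0,0,0],[0,0,0]]]'>/dev/null; python3 st.py
python3 -m crank '[[[0.1,0,0],[0,0,0]],[[0,0,0],[0,0,0]]]'>/dev/null; python3 st.py
python3 -m crank '[[[0.1,0,0],[0,0,0]],[[0,0,0],[0,0,0]]]'>/dev/null; python3 st.py
python3 -m crank '[[[0,0,0],[0,0,0]]]'>/dev/null; python3 st.py
```

```text
t17.4 tipyr -0.2 xr 510.6 tcpz 88.84 mm | Fpush 5.97 Fside 0.24 Fz 4.22 | Mpitch -1.202
t17.6 tipyr 0.8 xr 510.5 tcpz 88.81 mm | Fpush 5.37 Fside -0.74 Fz 4.20 | Mpitch -1.176
t17.9 tipyr 1.7 xr 510.6 tcpz 88.86 mm | Fpush 6.41 Fside 0.36 Fz 5.10 | Mpitch -1.245
t17.9 tipyr 1.8 xr 510.6 tcpz 88.84 mm | Fpush 5.58 Fside 0.07 Fz 4.60 | Mpitch -1.184
```

```bash
python3 -m crank '[[[0.05,0,0],[0,0,0]],[[0,0,0],[0,0,0]]]'>/dev/null; python3 st.py
python3 -m crank '[[[0.05,0,0],[0,0,0]],[[0,0,0],[0,0,0]]]'>/dev/null; python3 st.py
python3 -m crank '[[[0.05,0,0],[0,0,0]],[[0,0,0],[0,0,0]]]'>/dev/null; python3 st.py
python3 -m crank '[[[0.05,0,0],[0,0,0]],[[0,0,0],[0,0,0]]]'>/dev/null; python3 st.py
```

```text
t18.1 tipyr 2.3 xr 510.6 tcpz 88.84 mm | Fpush 6.03 Fside 0.32 Fz 4.72 | Mpitch -1.087
t18.4 tipyr 2.9 xr 510.6 tcpz 88.84 mm | Fpush 5.38 Fside -0.47 Fz 4.76 | Mpitch -1.084
t18.6 tipyr 3.3 xr 510.6 tcpz 88.86 mm | Fpush 6.07 Fside -0.52 Fz 4.68 | Mpitch -1.229
t18.8 tipyr 3.9 xr 510.6 tcpz 88.85 mm | Fpush 4.78 Fside 0.14 Fz 4.45 | Mpitch -1.075
```

```bash
python3 - <<'E'
from h import *
X=np.array([.9826,-.1857]);n=np.array([.1857,.9826]);d=.2647
D=np.array([optics.grab_frame("scene")[1] for i in range(3)]);P=cloud("scene",np.median(D,0)).reshape(-1,3);xr=P[:,:2]@X-.511;yr=P[:,:2]@n-d
for y in np.arange(-.04,.012,.003):
    k=(abs(xr)<.012)&(yr>=y)&(yr<y+.003)&(P[:,2]>.06)&(P[:,2]<.12)
    if k.sum():print(round(y*1000),k.sum(),np.sort((P[k,2]*1000).round().astype(int))[::-1][:9])
E
python3 -m crank '[[[0.05,0,0],[0,0,0]],[[0,0,0],[0,0,0]]]'>/dev/null; python3 st.py
python3 -m crank '[[[0.05,0,0],[0,0,0]],[[0,0,0],[0,0,0]]]'>/dev/null; python3 st.py
```

```text
-40 9 [95 95 95 95 91 89 85 81 78]
-37 11 [95 94 94 93 93 89 87 84 83]
-34 8 [96 95 92 89 84 82 81 80]
-31 11 [96 95 94 94 94 91 88 84 81]
-28 8 [95 93 92 90 87 83 80 80]
-25 11 [96 95 94 93 92 92 91 88 84]
-22 11 [94 94 92 92 90 86 84 80 80]
-19 9 [93 93 92 92 91 88 82 76 74]
-16 14 [95 95 94 93 93 93 91 88 88]
-13 10 [93 93 93 91 91 87 86 83 79]
-10 2 [93 84]
t19.1 tipyr 4.7 xr 510.6 tcpz 88.85 mm | Fpush 5.04 Fside 0.19 Fz 4.11 | Mpitch -0.944
t19.3 tipyr 5.5 xr 510.6 tcpz 88.84 mm | Fpush 3.76 Fside -0.36 Fz 4.29 | Mpitch -0.805
```

```bash
python3 -m crank '[[[0.04,0,0],[0,0,0]],[[0,0,0],[0,0,0]]]'>/dev/null; python3 st.py
python3 -m crank '[[[0,0,0],[0,0,0]]]'>/dev/null; python3 st.py
```

```text
t19.5 tipyr 6.1 xr 510.6 tcpz 88.84 mm | Fpush 4.13 Fside 0.18 Fz 4.41 | Mpitch -0.726
t19.6 tipyr 6.2 xr 510.6 tcpz 88.84 mm | Fpush 4.38 Fside -0.91 Fz 4.20 | Mpitch -0.717
```

```bash
python3 -m crank '[[[0.04,0,0],[0,0,0]],[[0,0,0],[0,0,0]]]'>/dev/null; python3 st.py
python3 -m crank '[[[0,0,0],[0,0,0]]]'>/dev/null; python3 st.py
```

```text
t19.8 tipyr 6.5 xr 510.6 tcpz 88.87 mm | Fpush 3.35 Fside -0.52 Fz 3.90 | Mpitch -0.673
t19.9 tipyr 6.6 xr 510.6 tcpz 88.85 mm | Fpush 3.10 Fside 0.49 Fz 4.51 | Mpitch -0.627
```

```bash
python3 -m crank '[[[0.04,0,0],[0,0,0]],[[0,0,0],[0,0,0]]]'>/dev/null; python3 st.py
python3 -m crank '[[[0,0,0],[0,0,0]]]'>/dev/null; python3 st.py
```

```text
t20.1 tipyr 7.1 xr 510.6 tcpz 88.87 mm | Fpush 2.87 Fside -0.43 Fz 4.59 | Mpitch -0.399
t20.2 tipyr 7.2 xr 510.6 tcpz 88.83 mm | Fpush 2.26 Fside 0.72 Fz 3.54 | Mpitch -0.327
```

```bash
python3 -m crank '[[[0.04,0,0],[0,0,0]],[[0,0,0],[0,0,0]]]'>/dev/null; python3 st.py
python3 -m crank '[[[0,0,0],[0,0,0]]]'>/dev/null; python3 st.py
python3 - <<'E'
from h import *
X=np.array([.9826,-.1857]);n=np.array([.1857,.9826]);d=.2647
f=[optics.grab_frame("scene") for i in range(4)]
P=cloud("scene",np.median([a[1] for a in f],0)).reshape(-1,3);xr=P[:,:2]@X-.511;yr=P[:,:2]@n-d
for y in np.arange(-.03,.012,.003):
    k=(abs(xr)<.012)&(yr>=y)&(yr<y+.003)&(P[:,2]>.06)&(P[:,2]<.12)
    if k.sum():print(round(y*1000),k.sum(),np.sort((P[k,2]*1000).round(1))[::-1][:9])
cv2.imwrite("pics/crop5.png",cv2.resize(np.mean([a[0] for a in f],0).astype(np.uint8)[235:280,395:455],(800,600),interpolation=cv2.INTER_CUBIC)[:,:,::-1])
E
```

```text
t20.4 tipyr 7.5 xr 510.6 tcpz 88.85 mm | Fpush 2.31 Fside -0.84 Fz 2.55 | Mpitch -0.307
t20.5 tipyr 7.5 xr 510.6 tcpz 88.84 mm | Fpush 1.83 Fside 0.05 Fz 3.23 | Mpitch -0.151
-30 10 [96.2 94.1 94.  91.6 90.7 88.3 87.7 85.  81.7]
-27 10 [96.  95.5 94.7 94.1 93.8 90.6 86.5 82.7 80.8]
-24 10 [94.3 93.8 93.8 92.9 89.7 88.2 84.8 83.4 79.5]
-21 13 [95.1 93.9 93.8 93.7 93.  91.2 87.5 86.4 85.3]
-18 9 [96.5 96.4 95.5 93.6 92.9 90.7 87.8 78.2 74.5]
-15 15 [97.1 96.7 96.4 95.5 95.3 95.  94.9 93.9 91.9]
-12 8 [96.4 95.5 95.3 94.8 92.6 90.7 88.4 80.4]
```

View pics/crop5.png

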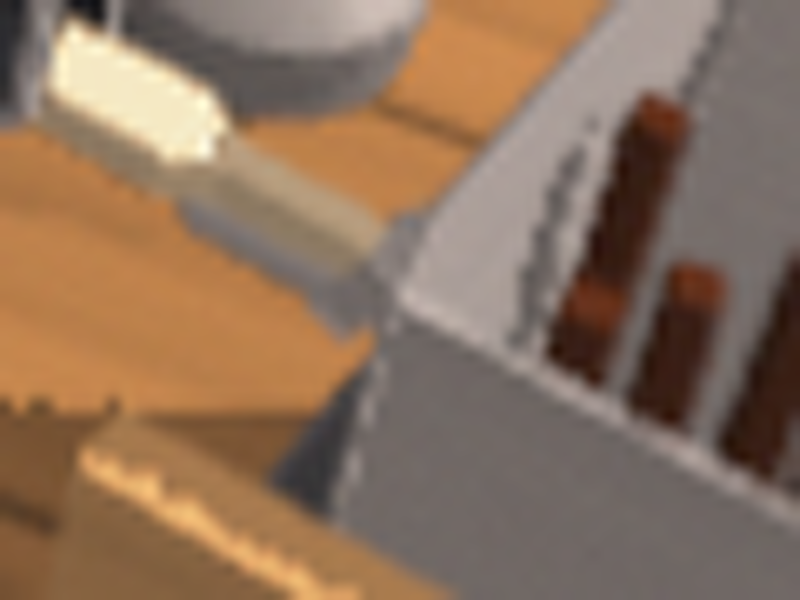

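```bash
python3 -m crank '[[[0.04,0,0],[0,0,0]],[[0,0,0],[0,0,0]]]'>/dev/null; python3 st.py
for i in 1 2 3; do python3 -m crank '[[[0,0,0],[0,0,0]]]'>/dev/null; python3 st.py; done
```

```text
t20.9 tipyr 7.8 xr 510.6 tcpz 88.87 mm | Fpush 0.51 Fside -0.87 Fz 3.55 | Mpitch 0.032
t21.0 tipyr 7.8 xr 510.6 tcpz 88.86 mm | Fpush 0.33 Fside -0.21 Fz 2.57 | Mpitch 0.065
t21.1 tipyr 7.8 xr 510.6 tcpz 88.89 mm | Fpush -0.16 Fside 0.23 Fz 2.21 | Mpitch 0.120
t21.2 tipyr 7.8 xr 510.6 tcpz 88.86 mm | Fpush -1.28 Fside -0.21 Fz 2.72 | Mpitch 0.108
```

```bash
python3 -m crank '[[[0,0,0],[0,0.03,0]],[[0,0,0],[0,0.045,0]],[[0,0,0],[0,0.05,0]],[[0,0,0],[0,0.05,0]],[[0,0,0],[0,0.05,0]]]'>/dev/null; python3 st.py
python3 -m crank '[[[0,0,0],[0,0.045,0]],[[0,0,0],[0,0.02,0]],[[0,0,0],[0,0,0]]]'; python3 st.py
python3 - <<'E'
from h import *
f=[optics.grab_frame("scene") for i in range(2)]
np.save("pics/lift.npy",f[0][1])
cv2.imwrite("pics/crop6.png",cv2.resize(np.mean([a[0] for a in f],0).astype(np.uint8)[205:280,365:465],(800,600),interpolation=cv2.INTER_CUBIC)[:,:,::-1])
E
```

```text
t21.7 tipyr 7.2 xr 510.3 tcpz 88.84 mm | Fpush 0.09 Fside 0.61 Fz -1.36 | Mpitch -0.298
clock: 22.0
tcp_pos: [0.5333, 0.0733, 0.0888]
orientation: [-2.267, -1.87, -0.331]
contact_force: [-0.3, -0.0, -0.5]
grip_width: 0.0199
gripper_force: 59.2
t22.0 tipyr 6.4 xr 510.4 tcpz 88.75 mm | Fpush 0.08 Fside -0.25 Fz -0.54 | Mpitch -0.427
```

View pics/crop6.png

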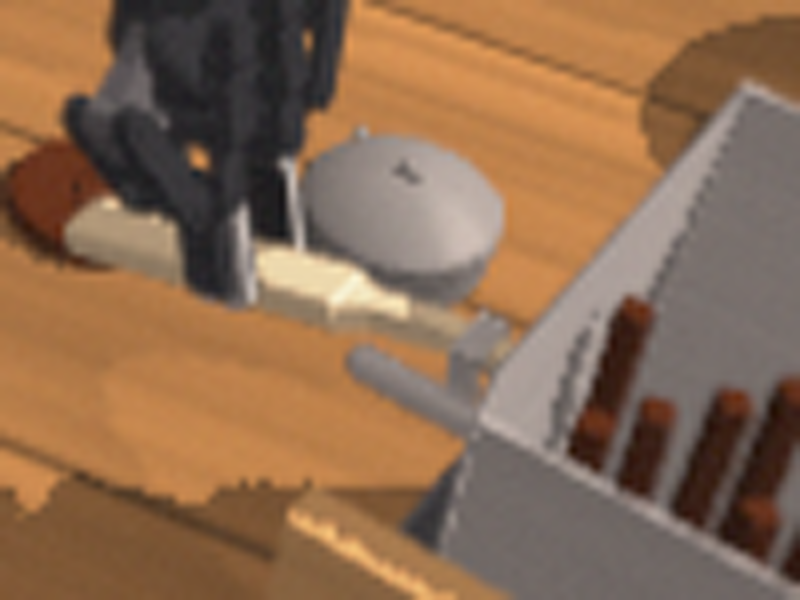

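```bash
python3 -m crank '[[[0.14,0,-0.48],[0,0,0]],[[0.29,0,-0.96],[0,0,0]],[[0.43,0,-1.44],[0,0,0]],[[0.43,0,-1.44],[0,0,0]],[[0.29,0,-0.96],[0,0,0]]]'>/dev/null; python3 st.py
python3 -m crank '[[[-0.5,0,-0.6],[0,0,0]],[[-1.2,0,-0.8],[0,0,0]],[[-1.9,0,-1],[0,0,0]],[[-1.9,0,-1],[0,0,0]],[[-1.9,0,-1],[0,0,0]]]'>/dev/null; python3 st.py
python3 -m crank '[[[-1.9,0,-1],[0,0,0]],[[-1.2,0,-0.8],[0,0,0]],[[-0.5,0,-0.3],[0,0,0]],[[0,0,0],[0,0,0]]]'; python3 st.py
cat > cl.py <<'E'
from h import *
# profile of things along the folder (folder frame from TCP pose)
o=monitor.get_obs();T=Ro.from_rotvec(o["orientation"]);print("j",o["joints"].round(2),"tcp",o["tcp_pos"].round(4))
f=[optics.grab_frame("scene") for i in range(3)]
im=np.mean([a[0] for a in f],0).astype(np.uint8)
P=cloud("scene",np.median([a[1] for a in f],0)).reshape(-1,3)
q=T.inv().apply(P-o["tcp_pos"]);x,y,h=q[:,0]*1e3,q[:,1]*1e3,3-q[:,2]*1e3
for a in range(16,108,6):
    k=(x>=a)&(x<a+6)&(abs(y)<14)&(h>-16)&(h<20)
    if k.sum():print(a,k.sum(),"h top",np.sort(h[k])[::-1][:5].round(1),"h low %.1f"%h[k].min(),"y %.1f %.1f"%(y[k].min(),y[k].max()))
cv2.imwrite("pics/full.png",im[:,:,::-1])
c=pix("scene",o["tcp_pos"]+T.apply([.07,0,-.003]))[0];print("clip px",c)
E
python3 cl.py
```

```text
t22.6 tipyr 8.0 xr 511.2 tcpz 145.69 mm | Fpush 0.11 Fside 0.72 Fz -1.00 | Mpitch -0.364
t23.1 tipyr -78.0 xr 509.9 tcpz 164.91 mm | Fpush -0.18 Fside 0.30 Fz -1.82 | Mpitch -0.387
clock: 23.5
tcp_pos: [0.5104, -0.0482, 0.1749]
orientation: [-2.266, -1.871, -0.331]
contact_force: [-0.3, 1.1, -0.6]
grip_width: 0.0201
gripper_force: 59.2
t23.5 tipyr -117.2 xr 510.4 tcpz 174.93 mm | Fpush -1.02 Fside -0.52 Fz -0.56 | Mpitch -0.388
j [-0.53  0.4   0.87  2.05 -0.72  1.    0.57] tcp [ 0.5104 -0.0482  0.1749]
16 15 h top [11.4 10.9 10.7 10.6 10.6] h low 0.5 y -5.6 11.3
22 17 h top [11.5 11.1 11.  10.6 10.6] h low -0.3 y -8.0 11.2
28 15 h top [11.4 11.3 10.6 10.6 10.5] h low 1.3 y -8.9 11.2
34 22 h top [11.2 10.6 10.5 10.4 10.2] h low 0.3 y -7.2 10.2
40 12 h top [8.4 8.4 8.2 7.8 7.6] h low 0.6 y -3.8 6.3
46 12 h top [8.2 7.6 7.6 7.3 7.3] h low -2.0 y -6.0 5.2
52 9 h top [8.7 8.5 8.1 8.  7.7] h low -0.5 y -2.7 5.6
58 11 h top [8.9 8.5 8.3 8.1 7.8] h low 0.6 y -3.6 5.3
64 11 h top [8.7 8.7 8.6 8.4 7.7] h low -0.7 y -4.4 5.7
70 16 h top [8.7 8.5 7.5 6.9 6.4] h low -11.3 y -7.1 10.8
76 35 h top [8.9 8.8 8.3 8.3 8.2] h low -14.0 y -9.1 11.7
82 15 h top [8.2 6.5 6.2 6.2 6. ] h low -0.0 y -6.4 10.6
88 9 h top [4.2 3.6 3.2 2.7 2.5] h low -1.1 y -3.0 5.5
94 8 h top [2.5 1.9 1.7 1.5 1.4] h low -1.1 y -2.4 3.8
100 2 h top [ 0.7 -0.8] h low -0.8 y -3.9 -0.9
clip px [381.82227784 196.01881728]
```

```bash
python3 -m crank '[[[0,0,-0.3],[0,0.04,0]],[[0,0,-0.5],[0,0.06,0]],[[0,0,-0.5],[0,0.06,0]],[[0,0,0],[0,0.06,0]],[[0,0,0],[0,0.04,0]]]'>/dev/null
python3 -m crank '[[[0,0,0],[0,0.03,0]],[[0,0,0],[0,0,0]],[[0,0,0],[0,0,0]]]'; python3 cl.py | sed -n '1p;6,20p'
```

```text
clock: 24.45
tcp_pos: [0.5097, -0.0512, 0.1868]
orientation: [-2.084, -1.724, -0.621]
contact_force: [0.2, -0.1, -0.2]
grip_width: 0.0202
gripper_force: 59.2
j [-0.26  0.45  0.75  2.03 -0.95  1.2   0.84] tcp [ 0.5097 -0.0512  0.1868]
40 26 h top [11.6 11.4 11.4 11.2 11.1] h low -8.6 y -7.7 11.9
46 25 h top [10.9 10.3 10.3  9.4  9.4] h low -9.0 y -8.3 10.0
52 10 h top [9.1 9.  8.8 7.1 6.7] h low 1.0 y -2.9 5.3
58 7 h top [9.  9.  6.9 6.3 4.2] h low 1.2 y -1.7 5.2
64 9 h top [9.1 9.  8.7 8.6 6.3] h low 0.1 y -0.6 5.5
70 11 h top [8.8 8.1 7.9 7.4 6.8] h low -0.7 y -0.9 5.4
76 10 h top [7.6 6.5 6.4 6.  5.9] h low 1.8 y -3.0 6.2
82 9 h top [5.6 5.1 4.8 4.6 3.9] h low 1.0 y -4.2 4.8
88 7 h top [3.6 3.1 3.  2.5 1.8] h low 0.1 y -2.9 5.3
94 6 h top [1.8 1.7 1.5 0.7 0.1] h low -1.2 y -1.7 5.0
100 1 h top [1.5] h low 1.5 y -1.6 -1.6
clip px [379.04836713 184.00992467]
```

```bash
python3 -m crank '[[[0,0,0],[0,-0.04,0]],[[0,0,0],[0,-0.08,0]],[[0,0,0],[0,-0.1,0]],[[0,0,0],[0,-0.1,0]],[[0,0,0],[0,-0.08,0]]]'>/dev/null
python3 -m crank '[[[0,0,0],[0,-0.06,0]],[[0,0,0],[0,-0.02,0]],[[0,0,0],[-0.004,0,0.04]],[[0,0,0],[-0.008,0,0.08]],[[0,0,0],[-0.01,0,0.1]]]'>/dev/null
python3 -m crank '[[[0,0,0],[-0.01,0,0.1]],[[0,0,0],[-0.01,0,0.1]],[[0,0,0],[-0.01,0,0.1]],[[0,0,0],[-0.01,0,0.1]],[[0,0,0],[-0.01,0,0.1]]]'>/dev/null
python3 -m crank '[[[0,0,0],[-0.01,0,0.1]],[[0,0,0],[-0.01,0,0.1]],[[0,0,0],[-0.01,0,0.1]],[[0,0,0],[-0.01,0,0.1]],[[0,0,0],[-0.01,0,0.1]]]'>/dev/null
python3 -m crank '[[[0,0,0],[-0.01,0,0.1]],[[0,0,0],[-0.006,0,0.06]],[[0,0,0],[-0.003,0,0.03]],[[0,0,0],[0,0,0]]]'
python3 go.py .55 -.085 .06 0 3; python3 cl.py
```

```text
clock: 27.0
tcp_pos: [0.5095, -0.0516, 0.187]
orientation: [3.136, -0.055, 0.156]
contact_force: [0.2, -0.6, 0.0]
grip_width: 0.0202
gripper_force: 59.2
t 27.0 tcp [ 0.51  -0.052  0.187] shift cm [ 2.88   3.2   13.044] turn [ 0.002 -0.047 -0.035] F [ 0.181 -0.579  0.028] j7 -0.8425064335723507 w 0.020175657383260003
j [-1.03  0.59  1.39  2.11 -0.77  0.96 -0.84] tcp [ 0.5095 -0.0516  0.187 ]
16 13 h top [11.8 11.7 11.3 11.1 10.5] h low 2.7 y -10.5 10.5
22 13 h top [11.2 11.1 11.1 11.  10.9] h low 2.2 y -9.8 9.8
28 15 h top [11.3 11.1 11.1 10.9 10.8] h low 1.6 y -10.6 9.5
34 20 h top [12.  11.8 11.2 11.  10.6] h low -10.3 y -10.3 9.8
40 23 h top [11.2 11.  10.8 10.7 10.6] h low -9.8 y -8.5 10.8
46 23 h top [10.7 10.3 10.3  9.5  9.3] h low -8.2 y -7.7 11.0
52 7 h top [9.  8.4 7.9 7.3 4.2] h low 0.4 y -4.2 3.4
58 9 h top [8.9 8.7 8.6 8.1 7.6] h low 0.5 y -3.8 3.4
64 8 h top [9.  8.8 8.7 8.5 8.5] h low 0.2 y -3.7 5.2
70 10 h top [8.6 7.7 6.9 6.7 6.6] h low -1.5 y -3.5 3.9
76 11 h top [7.4 6.7 6.3 6.1 6. ] h low -2.3 y -4.2 4.3
82 10 h top [4.9 4.4 4.2 4.1 4. ] h low -1.6 y -3.7 5.6
88 8 h top [4.5 3.1 2.5 2.5 2.2] h low 1.8 y -3.8 4.2
94 7 h top [1.4 1.4 1.3 1.  0.9] h low -0.2 y -3.0 4.8
100 3 h top [ 1.3  0.1 -0.5] h low -0.5 y -0.4 5.0
clip px [345.36361117 198.97781958]
```

```bash
python3 -m crank '[[[0.3,0.3,0.5],[0,0,0]],[[0.6,0.7,1.5],[0,-0.01,0]],[[0.7,0.8,2.2],[0,-0.01,0]],[[0.7,0.8,2.5],[0,-0.01,0]],[[0.6,0.6,2.2],[0,-0.01,0]]]'
python3 go.py .55 -.085 .03 0 1
python3 -m crank '[[[0,0,1.5],[0,0,-0.01]],[[0,0,1],[0,0,-0.01]],[[0,0,0.5],[0,0,-0.01]],[[0,0,0],[0,0,0]],[[0,0,0],[0,0,0]]]'
python3 go.py .55 -.085 .03 0 1;python3 -c "
from h import *
print(monitor.get_obs()['joints'].round(3))"
```

```text
clock: 27.65
tcp_pos: [0.5454, -0.0854, 0.0996]
orientation: [3.14, -0.055, 0.094]
contact_force: [0.7, 1.1, -0.9]
grip_width: 0.0199
gripper_force: 59.2
t 27.65 tcp [ 0.545 -0.085  0.1  ] shift cm [ 0.042 -0.053  6.974] turn [ 0.    -0.042 -0.035] F [ 0.709  1.084 -0.948] j7 -0.7198868441247112 w 0.019866747139664298
clock: 28.15
tcp_pos: [0.5469, -0.0849, 0.0715]
orientation: [3.139, -0.008, 0.095]
contact_force: [0.8, -0.5, 0.1]
grip_width: 0.0203
gripper_force: 59.2
t 28.15 tcp [ 0.547 -0.085  0.071] shift cm [0.058 0.004 4.157] turn [ 0.002 -0.043 -0.005] F [ 0.772 -0.495  0.107] j7 -0.6598979108114802 w 0.020322066912771247
[-0.712  0.753  1.06   2.068 -0.953  0.835 -0.66 ]
```

```bash
python3 -m crank '[[[0.1,0,0.5],[0,-0.02,0]],[[0,0,1.2],[0,-0.02,0]],[[0,0,1.2],[0,-0.01,0]],[[0,0,0.8],[0,0,0]],[[0,0,0.5],[0,0,0]]]' >/dev/null
python3 -m crank '[[[0,0,0.3],[0,0,0]],[[0,0,0],[0,0,0]],[[0,0,0],[0,0,0]]]'
python3 go.py .55 -.085 .0145 0 1; python3 cl.py | sed -n '2,9p'
```

```text
clock: 28.95
tcp_pos: [0.5489, -0.0851, 0.0262]
orientation: [3.14, -0.009, 0.016]
contact_force: [-0.0, -0.1, -1.0]
grip_width: 0.0201
gripper_force: 59.2
t 28.95 tcp [ 0.549 -0.085  0.026] shift cm [ 0.102 -0.016  1.173] turn [ 0.002  0.007 -0.006] F [-0.041 -0.064 -1.019] j7 -0.6456368091512803 w 0.02009376185919663
16 15 h top [11.9 11.  10.8 10.4 10.4] h low -15.6 y -11.1 9.8
22 14 h top [11.6 11.4 11.3 10.9 10.6] h low 5.2 y -10.5 10.0
28 14 h top [12.6 12.3 11.8 11.6 11.4] h low 0.5 y -10.6 8.5
34 15 h top [11.8 11.5 11.4 11.2 11. ] h low -0.9 y -9.1 10.2
40 24 h top [12.3 11.8 11.1 10.8 10.7] h low -10.0 y -8.4 10.9
46 19 h top [11.7 11.3 10.9 10.6  9.4] h low -10.3 y -8.7 9.3
52 7 h top [8.6 8.5 8.  7.9 7.9] h low 1.5 y -4.3 3.2
58 9 h top [9.1 8.6 8.5 8.3 7.9] h low 2.3 y -3.7 3.8
```

```bash
python3 -m crank '[[[0,0,0.4],[0,0,0]],[[0,0,0.3],[0,0,0]],[[0,0,0.15],[0,0,0]],[[0,0,0.1],[0,0,0]],[[0,0,0.1],[0,0,0]]]'>/dev/null; python3 st.py
python3 -m crank '[[[0,0,0.1],[0,0,0]],[[0,0,0],[0,0,0]],[[0,0,0],[0,0,0]]]'
python3 go.py .55 -.085 .0145 0 1; python3 cl.py | sed -n '2,9p'
```

```text
t29.6 tipyr -146.3 xr 555.2 tcpz 15.41 mm | Fpush -0.21 Fside -0.34 Fz -0.08 | Mpitch -0.013
clock: 29.9
tcp_pos: [0.5489, -0.085, 0.0145]
orientation: [3.14, -0.008, 0.015]
contact_force: [-0.0, 0.1, -0.7]
grip_width: 0.0198
gripper_force: 59.2
t 29.9 tcp [ 0.549 -0.085  0.015] shift cm [ 0.105 -0.     0.006] turn [ 0.001  0.008 -0.005] F [-0.048  0.057 -0.712] j7 -0.6315132674847662 w 0.019811659029307236
16 16 h top [12.4 11.4 10.9 10.9 10.8] h low -4.2 y -10.9 9.7
22 23 h top [11.6 11.4 11.1 11.1 10.8] h low -11.2 y -13.4 10.2
28 17 h top [11.5 11.1 11.1 11.  10.7] h low -10.0 y -13.3 8.8
34 20 h top [11.9 11.5 10.9 10.9 10.7] h low -10.6 y -12.9 9.3
40 29 h top [12.6 12.3 12.3 12.2 11.7] h low -11.9 y -13.6 13.8
46 27 h top [12.4 12.2 12.1 11.8 10.9] h low -11.3 y -13.0 9.1
52 17 h top [9.8 8.7 8.5 8.3 8.1] h low -11.3 y -13.1 3.3
58 15 h top [9.7 9.3 8.9 7.4 5.4] h low -11.2 y -13.0 3.3
```

```bash
python3 -m crank '[[[0,0,0.08],[0,0,0]],[[0,0,0],[0,0,0]],[[-0.2,0,0],[0,0,0]],[[-0.4,0,0],[0,0,0]],[[-0.6,0,0],[0,0,0]]]'>/dev/null
python3 -m crank '[[[-0.8,0,0],[0,0,0]],[[-0.8,0,0],[0,0,0]],[[-0.8,0,0],[0,0,0]],[[-0.8,0,0],[0,0,0]],[[-0.8,0,0],[0,0,0]]]'>/dev/null
python3 -m crank '[[[-0.8,0,0],[0,0,0]],[[-0.8,0,-0.2],[0,0,0]],[[-0.4,0,-0.6],[0,0,0]],[[0,0,-1],[0,0,0]],[[0,0,0],[0,0,0]]]'
python3 go.py .463 -.15 .05 172 0
python3 - <<'E'
from h import *
s,ds=shot("scene","s7")
cv2.imwrite("pics/crop7.png",cv2.resize(s[170:290,260:420],(800,600),interpolation=cv2.INTER_CUBIC)[:,:,::-1])
E
```

```text
clock: 31.55
tcp_pos: [0.4779, -0.0848, 0.0324]
orientation: [3.14, -0.008, 0.019]
contact_force: [-0.1, -0.5, -0.2]
grip_width: 0.0199
gripper_force: 59.2
t 31.55 tcp [ 0.478 -0.085  0.032] shift cm [-1.433  6.532 -1.768] turn [ 0.018  0.001 -3.007] F [-0.058 -0.548 -0.204] j7 -0.5711993006645778 w 0.019864700241225886
```

View pics/crop7.png

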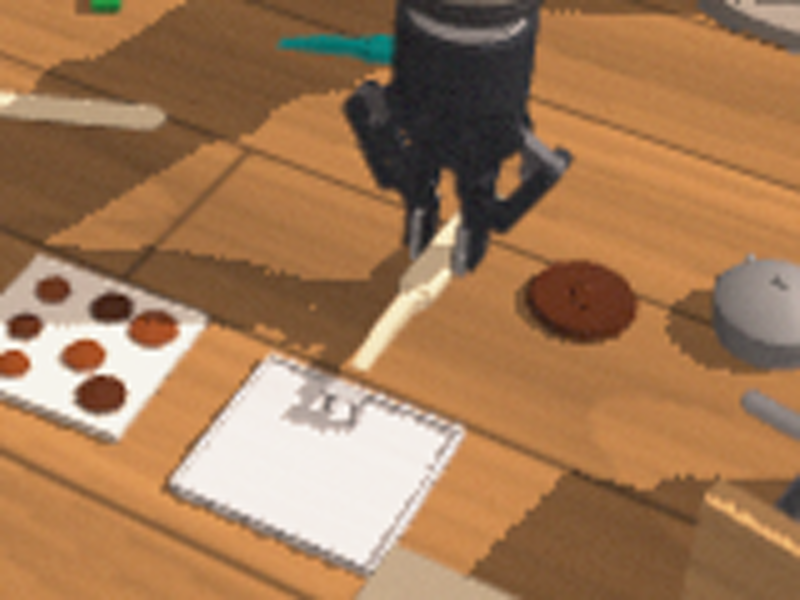

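```bash
python3 -m crank '[[[-0.6,0.8,0],[0,-0.012,0]],[[-0.8,1,0],[0,0,0]],[[-0.8,1,0],[0,0,0]],[[-0.6,0.7,0.4],[0,0,0]],[[0,0,0.8],[0,0,0]]]'>/dev/null
python3 -m crank '[[[0,0,0.8],[0,0,0]],[[0,0,0.4],[0,0,0]],[[0,0,0.2],[0,0,0]],[[0,0,0],[0,0,0]],[[0,0,0],[0,0,0]]]'
python3 go.py .45 -.12 .0035 0 0
```

```text
clock: 32.6
tcp_pos: [0.4487, -0.1194, 0.0051]
orientation: [3.14, -0.008, -0.004]
contact_force: [1.0, -0.3, -1.0]
grip_width: 0.0199
gripper_force: 59.2
t 32.6 tcp [ 0.449 -0.119  0.005] shift cm [0.131 0.061 0.157] turn [ 0.002  0.002 -0.005] F [ 0.96  -0.345 -0.955] j7 -0.43892826112089633 w 0.019883573040381505
```

```bash
python3 -m crank '[[[0,0,0.08],[0,0,0]],[[0,0,0],[0,0,0]]]' | sed -n 2,4p
python3 -m crank '[[[0,0,0.06],[0,0,0]],[[0,0,0],[0,0,0]]]'| sed -n 2,4p
```

```text
tcp_pos: [0.4486, -0.1194, 0.0043]
orientation: [3.14, -0.008, -0.003]
contact_force: [-0.4, 0.2, -0.1]
tcp_pos: [0.4486, -0.1194, 0.0037]
orientation: [3.14, -0.008, -0.003]
contact_force: [-0.9, 0.9, -0.8]
```

```bash
python3 -m crank '[[[0,0,0.02],[0,0,0]],[[0,0,0],[0,0,0]]]'| sed -n 2,4p
```

```text
tcp_pos: [0.4485, -0.1194, 0.0036]
orientation: [3.14, -0.008, -0.003]
contact_force: [-0.3, 0.7, 2.9]
```

```bash
python3 -m crank '[[[0,0,0],[0,0,0]],[[0,0,0],[0,0,0]],[[0,0,0],[0,0,0]],[[0,0,0],[0,0,0]],[[0,0,0],[0,0,0]]]' 4.5 20
python3 -m crank '[[[0,0,-0.5],[0,0,0]],[[0,0,-2],[0,0,0]],[[0,0,-4],[0,0,0]],[[0,0,-4],[0,0,0]],[[0,0,-4],[0,0,0]]]'
python3 -m crank '[[[-2,0,-3],[0,0,0]],[[0,0,0],[0,0,0]],[[0,0,0],[0,0,0]]]'
python3 - <<'E'
from h import *
s,ds=shot("scene","s8")
cv2.imwrite("pics/crop8.png",cv2.resize(s[150:310,240:560],(800,400),interpolation=cv2.INTER_CUBIC)[:,:,::-1])
C=cloud("scene",ds);m=(abs(C[...,1]+.119)<.02)&(C[...,0]>.36)&(C[...,0]<.56)&(C[...,2]>.004)&(C[...,2]<.03);P=C[m];print(len(P))
for x in np.arange(.37,.56,.02):
    k=abs(P[:,0]-x)<.01
    if k.sum():print(x.round(2),P[k,1].mean().round(4),np.percentile(P[k,2],80).round(4))
E
```

```text
clock: 33.7
tcp_pos: [0.4485, -0.1195, 0.0034]
orientation: [3.14, -0.008, -0.004]
contact_force: [0.1, -0.1, 0.2]
grip_width: 0.045
gripper_force: 0.0
clock: 34.2
tcp_pos: [0.4482, -0.1195, 0.1501]
orientation: [3.14, -0.01, -0.005]
contact_force: [1.4, 0.9, 0.9]
grip_width: 0.0447
gripper_force: 0.0
clock: 34.5
tcp_pos: [0.429, -0.1185, 0.1787]
orientation: [3.141, -0.008, -0.002]
contact_force: [0.6, 1.2, 0.3]
grip_width: 0.0451
gripper_force: 0.0
229
0.39 -0.1173 0.0114
0.41 -0.1174 0.013
0.43 -0.1175 0.0127
0.45 -0.118 0.0131
0.47 -0.1184 0.0122
0.49 -0.1194 0.0106
0.51 -0.1191 0.0104
0.53 -0.12 0.0073
```

View pics/crop8.png

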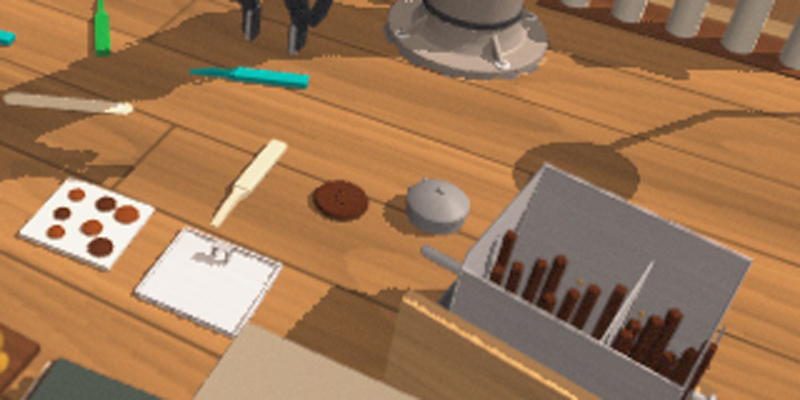

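The clip is in the tray (about 326,248) and the folder lies flat on the shelf (about 340,222). The pin is bare and nothing else has moved, so I'm handing in.

```bash
python3 -c "
from bench import r
print(r.hand_in())"
```

```text
the job is handed in; nothing more can be done
None
```

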